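# Uncover the calibration fixture and present the offset lever level above it

## Robot

A 6-joint arm with a two-finger parallel gripper is mounted at the origin on a cart in front of the work surface, level with it; the furniture and walls round the work are solid. World frame = base frame: x ahead of the robot, y to its left, z up, the work surface at z = 0. Lengths are in mm, angles in rad, forces in N, time in s.
With the tool pointing down it reaches from about 325 to 875 mm from the base axis. Payload 4.4 kg.
Tool frame: the origin (TCP) lies midway between the tips of the shut fingers; the grasp point (between the pads) lies 19 mm behind it (ctrl.grip_point_offset is the distance from the TCP to the grasp point, in mm); z points along the fingers, y is the direction in which the jaws open and shut (so a half turn about z gives the same grasp; the last joint's range is limited). The gripper opens to 85 mm and grips with 20 to 120 N. Pads are 22 mm wide; open, the fingers measure 114 mm over their backs; the gripper's body (76 mm by 85 mm) begins 54 mm behind the grasp point. The pads swing forward as they close: fully open they stand 13 mm farther back than shut.
Start: joints at [-1.272, 0.207, 1.542, -0, 1.393, -0.15], TCP at [249.472, -518.065, 231.282] pointing down, gripper open.
Joint ranges: [-2.73, 2.73], [-0.86, 2.22], [0.23, 2.46], [-1.11, 4.25], [0.08, 2.63], [-2.82, 2.82]. Speed limits (rad/s): [2.79, 2.79, 3.14, 3.14, 3.14, 3.14].

## Interface

Orientations are given as a unit quaternion [x, y, z, w].
In Python, from plant import ctrl, read_camera, camera_params gives the robot as it stands.
- The arm moves only by the tool carry_out, never from a script. Its argument "commands" is a list of rows, each an object with "slide": the shift along the tool's x, y, z in cm, a list of three; "angular": the turn, a rotation vector about the tool's x, y, z in degrees, a list of three. A call has 1 to 8 rows; each row shifts and turns the pose as measured when the row begins, along the tool's axes as they then stand; what a row does not reach is not made up. A row lasts 1/12 s, in which the tool goes at most 41.7 mm and 7.16 degrees, less where a joint would pass 70% of its speed; a pose out of reach is approached as far as the arm can. A call is refused whole if a number of a shift passes 4.17 or a number of a turn 7.16, either way. A call with a gripper value outside its range is refused whole. "hand" is the closure, from -1 (fully open) to 1 (shut), set as the call begins (left out, the last holds). The fingers move at their own pace and stop on an object; "grip_force" is the grip in N (left out, the last holds). Time passes only in rows, so rows that do not move let the fingers close. It gives the time, the measured TCP pose, the force and the opening at its end, in the units of the state.
- ctrl.observe(): the state, without advancing time (a new reading comes with each control period).
- read_camera(name): name is "side" or "top"; returns the picture (384x512x3 uint8, red, green, blue); there is no depth.
- camera_params(name): a dict with "fx", "fy", "cx", "cy" (pixels), "k1" (the pictures are not rectified: a ray, as slopes to the right and down, at radius r is drawn at 1 + k1 r^2 times it, then the intrinsics apply), "T" (4x4, takes a point from camera to world coordinates). Camera axes: x right, y down, z forward; pixel columns grow to the right and rows downward; lengths in mm; the calibration is good to about 2 mm. A picture is of the moment at which its call begins. camera_params takes no time and is no camera call.
- ctrl.finish_job(): hands the job in, once; it reports no verdict.
The state is a dict: "clock": time; "q": joint angles; "joint_velocities": joint speeds; "joint_efforts": joint torques, N m; "position": TCP position; "tcp_rot": TCP orientation; "wrist_force": force on the tool from outside, world axes, zero at the start; "wrist_torque": the same for the moment, N m; "grip_width": finger opening in mm.
Only numpy, scipy, OpenCV 4.12 (cv2) and the standard library are available. Lean on these libraries where they do the work, as an engineer would, in place of code of your own. Each camera call takes 0.05 s, during which the arm holds its last target.

## Task

Take the channel-shaped guard off the pin of the calibration fixture and drape it over the middle part of the horizontal rail so that it hangs there by itself. Then lift the steel lever by its balance point (the stretch of bar between the two raised ribs) and hold it level and still above the fixture, its big hub centred over the pin and its bar running over the fork, with the underside of the hub about 40 mm above the tip of the pin. Finish while holding it there, touching neither fixture nor guard, and leave the other things on the desk where they are.

Things in the scene. Friction and masses are not known exactly. Their poses are not given: they have to be found in the camera images.
- guard_fin (a point): Grip fin of the loose grey plastic guard (0.12 kg); this point is the fin's centre, the fin is 40 mm long (guard x), 12 mm thick (guard y) and 34 mm high. It stands on the flat roof (60 x 36 mm, top face 17 mm below this point) of an inverted U channel open at both ends along x and below: walls 60 mm long, 5 mm thick, 26 mm apart inside, 50 mm deep. The feet are 72 mm below this point. It starts standing on the fixture's plate, straddling the pin. z up.
- guard_roof (a point): The middle of the underside of the guard's roof, 22 mm below the fin's centre; hung up, it rests on the top of the rail's bar. Axes as the guard's: x along the channel.
- rail_mid (a point): Middle of the axis of a fixed horizontal round steel bar, 12 mm in diameter, 180 mm long along this point's y axis between two posts, 130 mm above the desk. x across the bar, z up.
- guard: The guard itself; origin at the centre of its underside (between the feet), axes as guard_fin.
- rail: The rail stand, fixed to the desk; origin on the desk below the middle of the bar, y along the bar.
- fixture: Calibration fixture, fixed: aluminium base plate 210 x 70 x 12 mm with a pin near one end and a fork rest near the other; origin at the centre of its underside, x axis from the pin towards the fork, z up.
- fixture_pin (a point): Tip of the fixture's upright pin (12 mm in diameter, 30 mm high above the plate, tip 42 mm above the desk), 75 mm from the plate's centre. x towards the fork.
- fixture_fork (a point): Top of the fork rest, midway between its two cheeks (20 mm apart, tops 46 mm above the desk), 150 mm from the pin.
- fixture_boss_mark (a point): Point at pin-tip height, 178 mm from the pin on the line through pin and fork, right at the far end of the plate: the lever's small end boss belongs above it.
- lever: Loose steel offset lever, 0.45 kg give or take 15 percent, about 215 mm long and 30 mm high, lying on the desk on its hub and end boss; origin at the centre of the hub's underside, x along the bar from hub to end boss, z up.
- lever_balance (a point): The lever's balance point (centre of mass along its length), at the middle of the bar's section, 20 mm above the underside and 50 mm from the hub's centre. The bar here is 14 mm wide (y), 20 mm high (its underside 10 mm above the desk) and free on both sides; two low ribs across its top, 38 mm apart, mark this place. Axes as the lever's. Grip it here across y, within 15 mm along the bar.
- lever_hub (a point): Centre of the underside of the hub, the lever's big round end: 48 mm in diameter, 30 mm high, with an upright 16 mm bore.
- lever_end (a point): Centre of the underside of the small boss at the other end: 24 mm in diameter, 30 mm high, 178 mm from the hub's centre.
- cup: A lidded white specimen cup, 61 mm wide and 62 mm high: leave it alone; origin at its underside.
- sticky_notes: A pad of sticky notes 76 x 76 x 21 mm: leave it alone; origin at its underside.
- timer: A small bench timer 34 x 68 x 63 mm: leave it alone; origin at its underside.
- tape: A roll of masking tape, 96 mm wide and 25 mm high: leave it alone; origin at its underside.
There are look-alikes about, which are no part of the job. What is shaped like the guard but turquoise is not meant.

How it is judged (in metres and radians):
On the way:
1. the guard hangs over the rail's bar, let go (y of guard_roof in the frame of rail_mid between -0.055 and 0.055 m and x of guard_roof in the frame of rail_mid between -0.015 and 0.015 m and z of guard_roof in the frame of rail_mid between -0.003 and 0.014 m and angle between guard_roof's own z axis and vertical below 0.5 rad and contact force between guard and rail above 0.2 N and contact force between the fingers and guard below 0.05 N and linear speed of guard below 0.05 m/s), for 0.3 s.
At the end, for the whole second after the job is handed in: Guard hangs free on the bar within 55 mm of its middle; lever held by fingers alone within 16 mm of its balance point, still, level within 0.1 rad, hub within 12 mm of the pin axis and end boss within 18 mm of its mark, hub underside 15 to 70 mm above the pin tip, nothing touched (all of step 1 and contact force between the fingers and lever above 3 N and contact force between lever and fixture below 0.05 N and contact force between lever and guard below 0.05 N and contact force between lever and rail below 0.05 N and x of the grasp point in the frame of lever_balance between -0.016 and 0.016 m and angle between lever_hub's own z axis and vertical below 0.1 rad and horizontal distance between lever_hub and fixture_pin below 0.012 m and horizontal distance between lever_end and fixture_boss_mark below 0.018 m and z of lever_hub in the frame of fixture_pin between 0.015 and 0.07 m and linear speed of lever below 0.02 m/s and angular speed of lever below 0.15 rad/s); the arm keeps its last pose, push and grip.
It fails at once if the cup is moved by more than 30 mm (distance of cup from where it was at the start of the episode above 0.03 m).
It fails at once if the pad of sticky notes is moved by more than 30 mm (distance of sticky_notes from where it was at the start of the episode above 0.03 m).
It fails at once if the timer is moved by more than 30 mm (distance of timer from where it was at the start of the episode above 0.03 m).
It fails at once if the roll of tape is moved by more than 30 mm (distance of tape from where it was at the start of the episode above 0.03 m).
It also fails if it takes over 54 s, if anything falls off the work surface, if the arm or the gripper's body presses on something with over 40 N, if the wrist force passes 120 N, or if a joint passes its speed limit or range.

## Working session

There is one attempt and no reset: what is moved stays moved. The work goes in short steps, Python scripts to look and compute and a tool call to move; the robot and the scene stay as the last step left them, time stands still between calls to the robot, and variables do not carry over. Pictures are saved under pics/ and viewed, and the job is handed in when it is done.

Besides the shell and the picture viewer there is one more tool, called after "Call:" in YAML: its name, and indented under it one key for each argument. carry_out: Moves the arm, as the interface text tells. Its arguments: {"type":"object","properties":{"commands":{"type":"array"},"hand":{"type":"number"},"grip_force":{"type":"number"}},"required":["commands"]}

```bash
mkdir -p pics; ls
python3 - <<'E'
from plant import ctrl, read_camera, camera_params
import cv2
for n in ["side","top"]:
    im=read_camera(n); cv2.imwrite(f"pics/{n}0.png",im[:,:,::-1]); 
    p=camera_params(n); print({k:(v if k!='T' else [[round(float(a),4) for a in r] for r in v]) for k,v in p.items()})
s=ctrl.observe(); print(s, ctrl.grip_point_offset)
E
```

```text
pics
{'fx': 349.34818654322, 'fy': 349.34818654322, 'cx': 250.6443259475641, 'cy': 194.26260076764083, 'k1': 0.01720943604961222, 'T': [[-0.9782, -0.1294, 0.1625, 435.6685], [-0.2075, 0.5729, -0.7929, 757.6934], [0.0095, -0.8093, -0.5873, 651.0464], [0.0, 0.0, 0.0, 1.0]]}
{'fx': 351.74441058901704, 'fy': 351.74441058901704, 'cx': 247.49692688381734, 'cy': 194.74777851690624, 'k1': -0.06737699695012238, 'T': [[0.0218, -0.9831, 0.1818, 394.3781], [-0.9998, -0.0206, 0.0083, 29.0565], [-0.0044, -0.1819, -0.9833, 1037.426], [0.0, 0.0, 0.0, 1.0]]}
{'clock': 0.1, 'q': array([-1.27251736e+00,  2.07354903e-01,  1.54282350e+00, -1.99554993e-05,
        1.39353191e+00, -1.50529444e-01]), 'joint_velocities': array([-0.00062451, -0.00090035, -0.0022143 , -0.0011183 , -0.00205553,
        0.00114626]), 'joint_efforts': array([-4.27748028e-04, -3.84090757e+01, -2.92547500e+01, -2.38773409e-04,
        4.86601086e-03,  2.83811784e-05]), 'position': array([ 249.24938289, -517.39461161,  230.22459021]), 'tcp_rot': array([ 9.74925919e-01,  2.22527145e-01, -8.79421526e-05, -1.05521355e-03]), 'wrist_force': array([-0.43699558,  0.33223225, -0.02338136]), 'wrist_torque': array([ 0.01020159, -0.00440149,  0.05289056]), 'grip_width': 85.3185267235881} 18.700000000000003
```

View pics/side0.png

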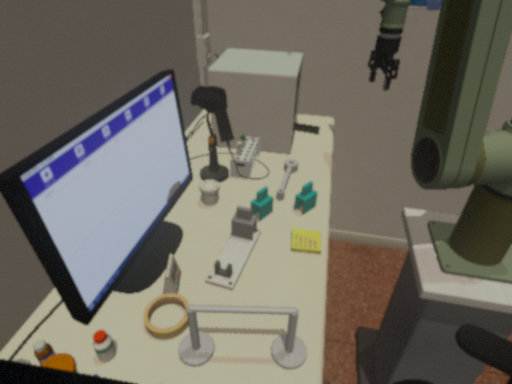

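View pics/top0.png

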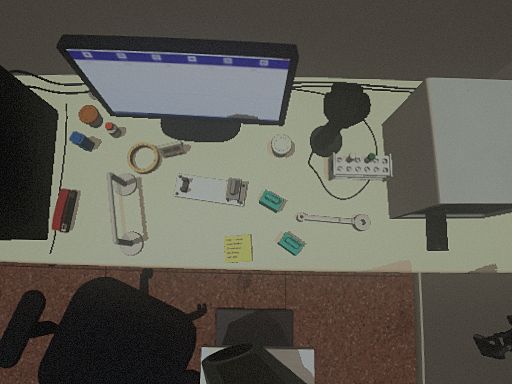

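The side view shows the grey guard on the fixture near (243,222), the rail at (243,310) and the lever at (287,178). In the top view the guard is at (236,190), the fork at (183,184), the rail bar at x≈113, and the lever runs from its hub at (362,222) to its end boss at (301,216). I'll enlarge these areas.

```bash
cat > h.py <<'E'
import numpy as np, cv2
from plant import ctrl, read_camera, camera_params
from scipy.spatial.transform import Rotation as R
def ray(n,u,v):
    p=camera_params(n); d=np.array([(u-p['cx'])/p['fx'],(v-p['cy'])/p['fy']]); x=d.copy()
    for _ in range(30): x=d/(1+p['k1']*(x@x))
    T=np.array(p['T']); r=T[:3,:3]@np.array([x[0],x[1],1]); return T[:3,3],r
def at_z(n,u,v,z):
    o,r=ray(n,u,v); return o+r*(z-o[2])/r[2]
def proj(n,P):
    p=camera_params(n); T=np.array(p['T']); c=T[:3,:3].T@(np.array(P,float)-T[:3,3]); s=c[:2]/c[2]; s=s*(1+p['k1']*(s@s))
    return np.array([p['fx']*s[0]+p['cx'],p['fy']*s[1]+p['cy']])
def tri(a,b):
    # [(name,u,v),...]
    A=np.zeros((3,3));B=np.zeros(3)
    for n,u,v in (a,b):
        o,r=ray(n,u,v); r=r/np.linalg.norm(r); M=np.eye(3)-np.outer(r,r); A+=M;B+=M@o
    return np.linalg.solve(A,B)
def crop(im,x0,y0,x1,y1,k,name):
    c=cv2.resize(im[y0:y1,x0:x1],None,fx=k,fy=k,interpolation=cv2.INTER_CUBIC)[:,:,::-1].copy()
    for x in range((x0+9)//10*10,x1,10): cv2.line(c,((x-x0)*k,0),((x-x0)*k,6 if x%50 else 14),(0,0,255),1); cv2.putText(c,str(x),((x-x0)*k,22),0,.35,(0,0,255),1)
    for y in range((y0+9)//10*10,y1,10): cv2.line(c,(0,(y-y0)*k),(6,(y-y0)*k),(0,0,255),1); cv2.putText(c,str(y),(8,(y-y0)*k+4),0,.35,(0,0,255),1)
    cv2.imwrite('pics/'+name,c)
E
python3 - <<'E'
from h import *
t=cv2.imread('pics/top0.png')[:,:,::-1]; s=cv2.imread('pics/side0.png')[:,:,::-1]
crop(t,165,165,255,215,8,'t_fix.png')
crop(t,290,200,380,235,8,'t_lev.png')
crop(t,95,160,155,260,6,'t_rail.png')
crop(s,200,195,270,290,6,'s_fix.png')
E
```

```text
(no output)
```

View pics/t_fix.png

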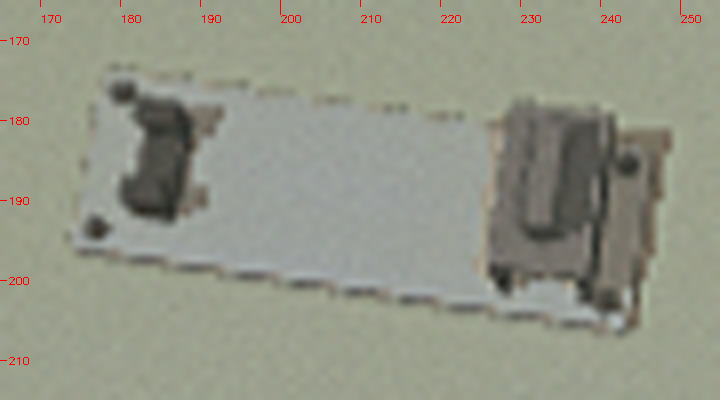

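View pics/t_lev.png

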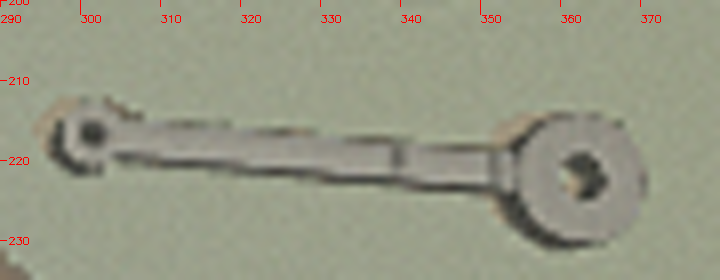

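View pics/t_rail.png

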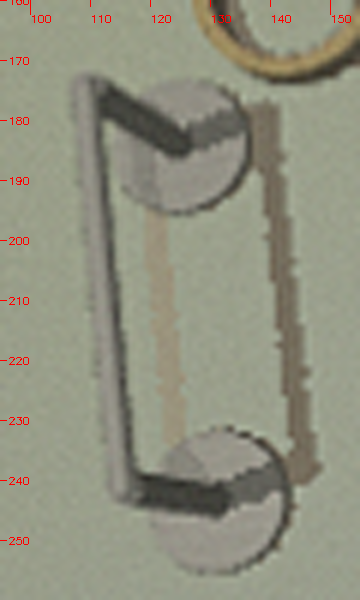

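View pics/s_fix.png

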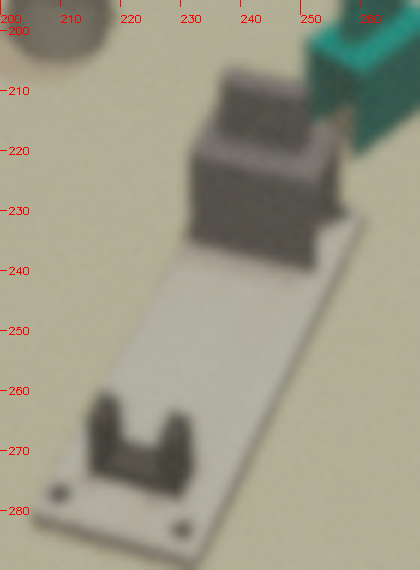

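Run:
```python
from h import *
np.set_printoptions(precision=1,suppress=True)
o=-.44
for nm,pts,z in [("plate",[(178.3,173.2),(174,196.2),(242.8,206),(248,181.2)],12),("fork",[(184.2,178),(182.8,191.5)],46),("fin top",[(232,178.5),(233,194.5)],101),
 ("roof corners",[(228.7,178),(226,199),(238.5,200),(241,178)],67),("hub top",[(362.3,222)],30),("end",[(301.5,216.5)],30),("bar ends",[(108.5,173),(114.5,242)],130),("base",[(125,184),(131.5,242)],5)]:
    P=np.array([at_z('top',u+o,v+o,z) for u,v in pts]); print(nm);print(P)
    d=np.diff(P[:,:2],axis=0); print('   len',np.linalg.norm(d,axis=1),'ang',np.degrees(np.arctan2(d[:,1],d[:,0])))
s=ctrl.observe(); print(R.from_quat(s['tcp_rot']).as_matrix())
```

```text
plate
[[646.8 248.8  12. ]
 [576.2 257.5  12. ]
 [551.2  52.1  12. ]
 [626.4  38.4  12. ]]
   len [ 71.1 206.9  76.5] ang [172.9 -97.  -10.3]
fork
[[624.5 223.4  46. ]
 [584.5 225.3  46. ]]
   len [40.] ang [177.4]
fin top
[[612.9  81.5 101. ]
 [568.5  77.4 101. ]]
   len [44.6] ang [-174.8]
roof corners
[[622.1  92.8  67. ]
 [561.6  98.4  67. ]
 [559.5  63.3  67. ]
 [622.8  57.9  67. ]]
   len [60.8 35.2 63.6] ang [174.7 -93.4  -4.9]
hub top
[[ 508.8 -294.6   30. ]]
   len [] ang []
end
[[ 521.4 -118.3   30. ]]
   len [] ang []
bar ends
[[614.9 413.  130. ]
 [431.4 379.9 130. ]]
   len [186.4] ang [-169.8]
base
[[611.9 411.3   5. ]
 [438.  377.2   5. ]]
   len [177.2] ang [-168.9]
[[ 0.9  0.4 -0. ]
 [ 0.4 -0.9  0. ]
 [ 0.  -0.  -1. ]]
```

```bash
cat >> h.py <<'E'
def box(cx,cy,cz,lx,ly,lz):
    v=np.array([[cx+a*lx/2,cy+b*ly/2,cz+c*lz/2] for a in(-1,1) for b in(-1,1) for c in(-1,1)])
    return [(v[i],v[j]) for i in range(8) for j in range(i+1,8) if sum(v[i]!=v[j])==1]
def circ(cx,cy,z,r,n=24):
    a=np.linspace(0,2*np.pi,n+1); p=np.c_[cx+r*np.cos(a),cy+r*np.sin(a),0*a+z]; return list(zip(p[:-1],p[1:]))
WF=dict(
 fixture=box(0,0,6,210,70,12)+box(75,11,29,10,2,34)+circ(-75,0,42,6),
 guard=box(0,0,27.5,60,36,55)+box(0,0,72,40,12,34),
 rail=[(np.array([0,-90.,130]),np.array([0,90.,130])),(np.array([0,-90.,0]),np.array([0,-90.,130])),(np.array([0,90.,0]),np.array([0,90.,130]))],
 lever=circ(0,0,0,24)+circ(0,0,30,24)+circ(0,0,30,8)+circ(178,0,0,12)+circ(178,0,30,12)+box(95,0,20,142,14,20))
def overlay(im,n,objs,x0,y0,x1,y1,k,name):
    c=cv2.resize(im[y0:y1,x0:x1],None,fx=k,fy=k,interpolation=cv2.INTER_CUBIC)[:,:,::-1].copy()
    for o,(x,y,z,yaw),col in objs:
        r=R.from_euler('z',yaw,degrees=True)
        for a,b in WF[o]:
            q=[((proj(n,r.apply(p)+[x,y,z])-[x0,y0]+.5)*k-.5).round().astype(int).tolist() for p in(a,b)]
            cv2.line(c,q[0],q[1],col,1,cv2.LINE_AA)
    cv2.imwrite('pics/'+name,c)
E
cat > ov.py <<'E'
from h import *
import sys
t=cv2.imread('pics/top0.png')[:,:,::-1]; s=cv2.imread('pics/side0.png')[:,:,::-1]
O=[('fixture',(600,149,0,83.3),(0,0,255)),('guard',(591,78,12,-3),(255,0,0)),('rail',(523.5,396,0,-79.5),(0,200,0)),('lever',(508.8,-294.6,0,85.9),(255,0,255))]
k=sys.argv[1]
overlay(t,'top',O,165,165,255,215,8,k+'tf.png');overlay(t,'top',O,290,200,380,235,8,k+'tl.png')
overlay(t,'top',O,95,160,155,260,6,k+'tr.png');overlay(s,'side',O,200,195,270,290,6,k+'sf.png')
overlay(s,'side',O,170,290,320,380,5,k+'sr.png');overlay(s,'side',O,265,150,320,205,9,k+'sl.png')
a=cv2.imread('pics/'+k+'tf.png');b=cv2.imread('pics/'+k+'tl.png');cv2.imwrite('pics/'+k+'1.png',np.vstack([a[:, :],b[:200]]))
a=cv2.imread('pics/'+k+'tr.png');b=cv2.imread('pics/'+k+'sf.png');h=570;cv2.imwrite('pics/'+k+'2.png',np.hstack([a[:h],b[:h]]))
a=cv2.imread('pics/'+k+'sr.png');cv2.imwrite('pics/'+k+'3.png',a)
E
python3 ov.py a
```

```text
(no output)
```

View pics/a1.png

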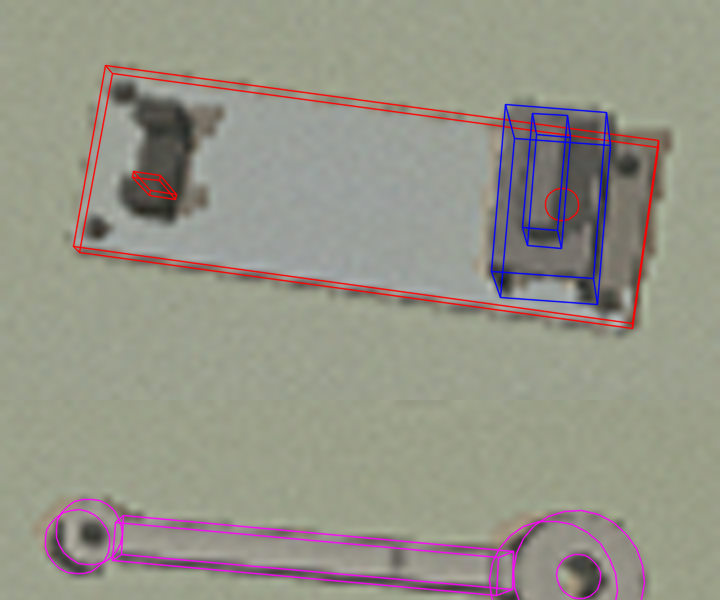

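View pics/a2.png

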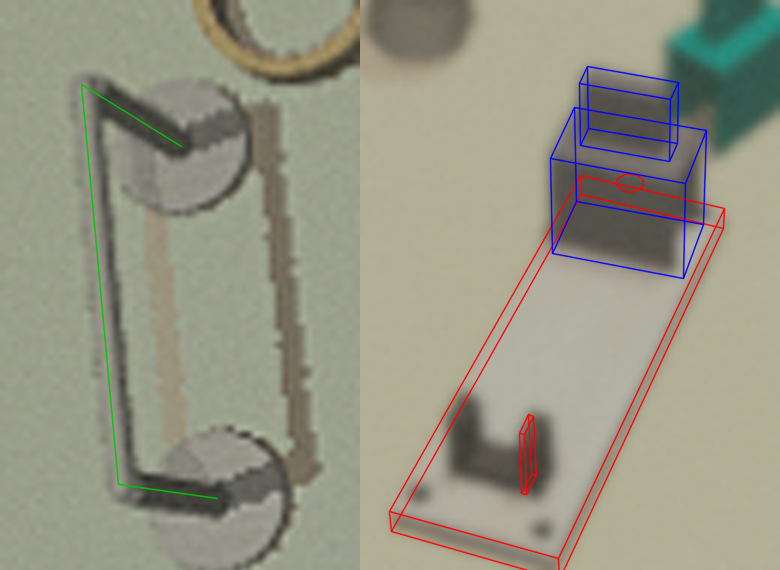

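View pics/a3.png

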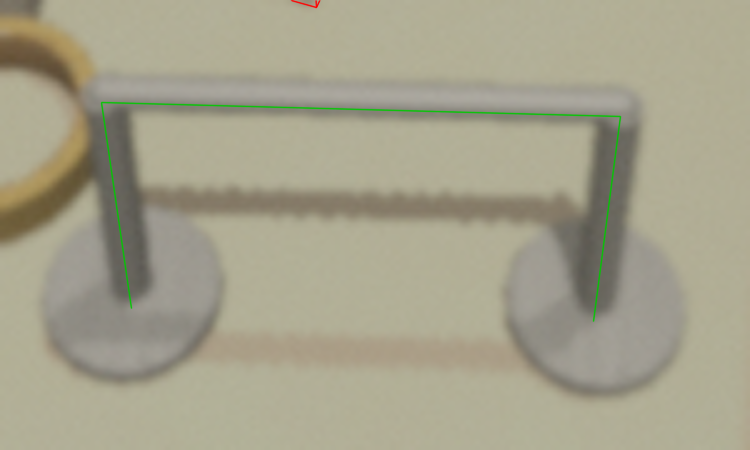

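View pics/asl.png

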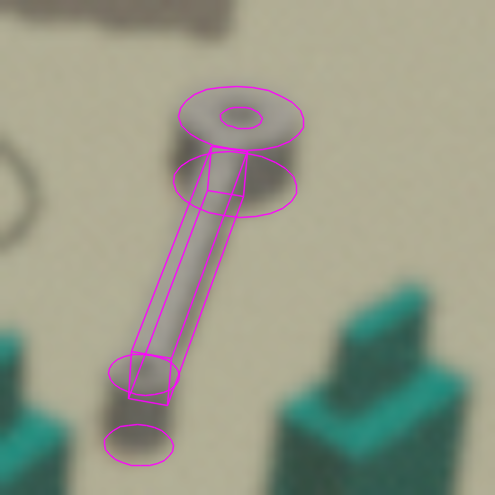

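Top-view overlays agree to within 1–2 px with the plate, guard, lever and rail. The bar's centre should sit about 1 px further right, which gives a rail y of about 393. I'll check the black object left of the rail for clearance, then plan the approach.

```bash
cat > plan.py <<'E'
from h import *
def plan(target,yaw,n):
    s=ctrl.observe(); p=np.array(s['position']); r=R.from_quat(s['tcp_rot'])
    T=np.array(target,float); x=[np.cos(np.radians(yaw)),np.sin(np.radians(yaw)),0]; M=np.array([x,np.cross([0,0,-1],x),[0,0,-1]]).T
    rt=R.from_matrix(M); rows=[]
    full=(r.inv()*rt).as_rotvec()
    for i in range(n):
        d=r.inv().apply((T-p)/(n-i)); d=np.round(d/10,2); w=np.round(np.degrees((r.inv()*rt).as_rotvec())/(n-i),2)
        rows.append({"slide":d.tolist(),"angular":w.tolist()})
        p=p+r.apply(d*10); r=r*R.from_rotvec(np.radians(w))
    print('from',np.round(s['position'],1),'dist',np.round(T-np.array(s['position']),1),'t',s['clock'])
    for k in range(0,n,8): print(str(rows[k:k+8]).replace("'",'"'))
def st():
    s=ctrl.observe(); m=R.from_quat(s['tcp_rot']).as_matrix(); print('t',round(s['clock'],2),'tcp',np.round(s['position'],1),'yaw',round(np.degrees(np.arctan2(m[1,0],m[0,0])),1),'tilt',round(np.degrees(np.arccos(-m[2,2])),2),'F',np.round(s['wrist_force'],1),'w',round(s['grip_width'],1),'q6',round(s['q'][5],2))
E
python3 - <<'E'
from plan import *
t=cv2.imread('pics/top0.png')[:,:,::-1]; s=cv2.imread('pics/side0.png')[:,:,::-1]
crop(t,0,55,130,255,3,'t_pc.png'); crop(s,0,300,200,384,4,'s_pc.png')
plan([590,78,180],-5,18)
E
```

```text
from [ 249.2 -517.4  230.2] dist [340.8 595.4 -50.2] t 0.1
[{"slide": [3.14, -2.16, 0.28], "angular": [-0.01, 0.0, 1.71]}, {"slide": [3.07, -2.25, 0.28], "angular": [-0.01, 0.0, 1.71]}, {"slide": [3.01, -2.34, 0.28], "angular": [-0.01, 0.0, 1.71]}, {"slide": [2.94, -2.43, 0.28], "angular": [-0.01, 0.0, 1.71]}, {"slide": [2.86, -2.52, 0.28], "angular": [-0.01, 0.0, 1.71]}, {"slide": [2.78, -2.6, 0.28], "angular": [-0.01, 0.0, 1.71]}, {"slide": [2.71, -2.68, 0.28], "angular": [-0.01, 0.0, 1.7]}, {"slide": [2.63, -2.76, 0.28], "angular": [-0.0, 0.0, 1.71]}]
[{"slide": [2.54, -2.84, 0.28], "angular": [-0.01, 0.0, 1.7]}, {"slide": [2.46, -2.91, 0.28], "angular": [-0.0, 0.0, 1.71]}, {"slide": [2.37, -2.99, 0.28], "angular": [-0.01, 0.0, 1.7]}, {"slide": [2.28, -3.06, 0.28], "angular": [-0.0, 0.0, 1.71]}, {"slide": [2.18, -3.12, 0.29], "angular": [-0.01, 0.0, 1.7]}, {"slide": [2.09, -3.19, 0.28], "angular": [-0.0, 0.0, 1.71]}, {"slide": [2.0, -3.24, 0.28], "angular": [-0.0, 0.0, 1.7]}, {"slide": [1.9, -3.3, 0.29], "angular": [-0.01, 0.0, 1.71]}]
[{"slide": [1.8, -3.36, 0.28], "angular": [-0.0, 0.0, 1.7]}, {"slide": [1.69, -3.41, 0.29], "angular": [-0.01, 0.01, 1.71]}]
```

View pics/t_pc.png

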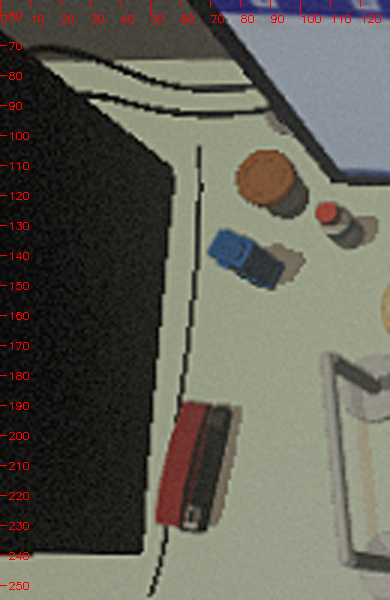

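View pics/s_pc.png

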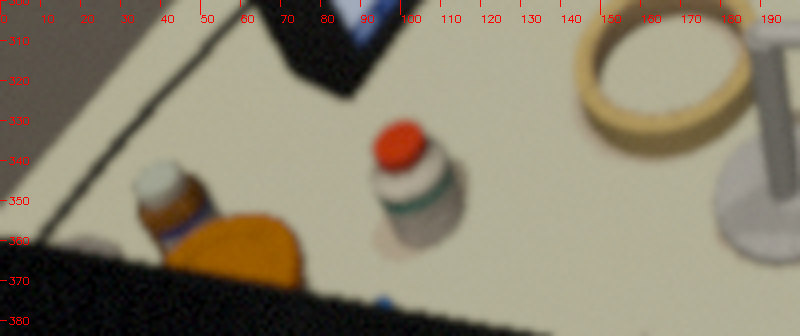

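Run:
```python
from h import *
for u,v in [(10,362),(120,380)]:
  for z in (0,100,200,300,400,500):
    P=at_z('side',u,v,z); print((u,v),z,P.round(),proj('top',P).round())
```

```text
(10, 362) 0 [946. 505.   0.] [107.  83.]
(10, 362) 100 [868. 544. 100.] [78. 91.]
(10, 362) 200 [789. 583. 200.] [ 42. 101.]
(10, 362) 300 [711. 621. 300.] [ -2. 114.]
(10, 362) 400 [633. 660. 400.] [-58. 130.]
(10, 362) 500 [554. 699. 500.] [-128.  153.]
(120, 380) 0 [728. 493.   0.] [103. 147.]
(120, 380) 100 [683. 534. 100.] [ 73. 151.]
(120, 380) 200 [638. 575. 200.] [ 37. 156.]
(120, 380) 300 [593. 615. 300.] [ -8. 162.]
(120, 380) 400 [548. 656. 400.] [-63. 170.]
(120, 380) 500 [504. 696. 500.] [-133.  181.]
```

Call:
carry_out:
  commands:
    - {"slide": [3.14,-2.16,0.28],"angular": [0,0,1.71]}
    - {"slide": [3.07,-2.25,0.28],"angular": [0,0,1.71]}
    - {"slide": [3.01,-2.34,0.28],"angular": [0,0,1.71]}
    - {"slide": [2.94,-2.43,0.28],"angular": [0,0,1.71]}
    - {"slide": [2.86,-2.52,0.28],"angular": [0,0,1.71]}
    - {"slide": [2.78,-2.6,0.28],"angular": [0,0,1.71]}
    - {"slide": [2.71,-2.68,0.28],"angular": [0,0,1.7]}
    - {"slide": [2.63,-2.76,0.28],"angular": [0,0,1.71]}
  hand: -1

```text
clock: 0.77
position: [402.7, -249.5, 202.9]
tcp_rot: [0.996, 0.091, -0.002, -0.002]
wrist_force: [1.1, -0.6, 0.5]
grip_width: 85.3
```

The black box starts at y≈555, so the rail is clear. Continuing to the guard.

Call:
carry_out:
  commands:
    - {"slide": [2.54,-2.84,0.28],"angular": [0,0,1.7]}
    - {"slide": [2.46,-2.91,0.28],"angular": [0,0,1.71]}
    - {"slide": [2.37,-2.99,0.28],"angular": [0,0,1.7]}
    - {"slide": [2.28,-3.06,0.28],"angular": [0,0,1.71]}
    - {"slide": [2.18,-3.12,0.29],"angular": [0,0,1.7]}
    - {"slide": [2.09,-3.19,0.28],"angular": [0,0,1.71]}
    - {"slide": [2.0,-3.24,0.28],"angular": [0,0,1.7]}
    - {"slide": [1.9,-3.3,0.29],"angular": [0,0,1.71]}

```text
clock: 1.43
position: [564.9, 26.3, 176.3]
tcp_rot: [0.999, -0.034, -0.004, -0.002]
wrist_force: [0.6, -0.4, 0.3]
grip_width: 85.4
```

```bash
python3 -c "
from plan import *
st(); plan([590,78,150],-5,6)"
```

```text
t 1.43 tcp [564.9  26.3 176.3] yaw -3.9 tilt 0.53 F [ 0.6 -0.4  0.3] w 85.4 q6 1.53
from [564.9  26.3 176.3] dist [ 25.1  51.7 -26.3] t 1.4333
[{"slide": [0.36, -0.89, 0.44], "angular": [-0.03, 0.08, 0.19]}, {"slide": [0.36, -0.89, 0.44], "angular": [-0.03, 0.09, 0.19]}, {"slide": [0.36, -0.89, 0.44], "angular": [-0.03, 0.08, 0.19]}, {"slide": [0.35, -0.89, 0.43], "angular": [-0.02, 0.09, 0.19]}, {"slide": [0.35, -0.89, 0.44], "angular": [-0.03, 0.08, 0.19]}, {"slide": [0.34, -0.89, 0.44], "angular": [-0.02, 0.09, 0.18]}]
```

Call:
carry_out:
  commands:
    - {"slide": [0.36,-0.89,0.44],"angular": [-0.03,0.08,0.19]}
    - {"slide": [0.36,-0.89,0.44],"angular": [-0.03,0.09,0.19]}
    - {"slide": [0.36,-0.89,0.44],"angular": [-0.03,0.08,0.19]}
    - {"slide": [0.35,-0.89,0.43],"angular": [-0.02,0.09,0.19]}
    - {"slide": [0.35,-0.89,0.44],"angular": [-0.03,0.08,0.19]}
    - {"slide": [0.34,-0.89,0.44],"angular": [-0.02,0.09,0.18]}
    - {"slide": [0,0,0],"angular": [0,0,0]}

```text
clock: 2.02
position: [591.0, 86.3, 144.4]
tcp_rot: [0.999, -0.042, -0.002, -0.001]
wrist_force: [0.1, -0.1, 0.4]
grip_width: 85.6
```

```bash
python3 -c "
from plan import *
st(); plan([590,78,72],-5,7)
t=read_camera('top'); s=read_camera('side')
crop(t,200,160,280,220,9,'t1.png'); crop(s,190,160,290,260,6,'s1.png')"
```

```text
t 2.02 tcp [591.   86.3 144.4] yaw -4.8 tilt 0.25 F [ 0.1 -0.1  0.4] w 85.6 q6 1.65
from [591.   86.3 144.4] dist [ -1.   -8.3 -72.4] t 2.0167
[{"slide": [0.0, 0.12, 1.03], "angular": [-0.01, 0.03, 0.03]}, {"slide": [0.0, 0.12, 1.03], "angular": [-0.01, 0.04, 0.02]}, {"slide": [-0.0, 0.12, 1.04], "angular": [-0.01, 0.03, 0.03]}, {"slide": [-0.0, 0.12, 1.03], "angular": [-0.01, 0.04, 0.02]}, {"slide": [-0.0, 0.12, 1.04], "angular": [-0.0, 0.03, 0.03]}, {"slide": [-0.0, 0.12, 1.03], "angular": [-0.01, 0.04, 0.02]}, {"slide": [-0.01, 0.12, 1.04], "angular": [-0.0, 0.03, 0.03]}]
```

View pics/t1.png

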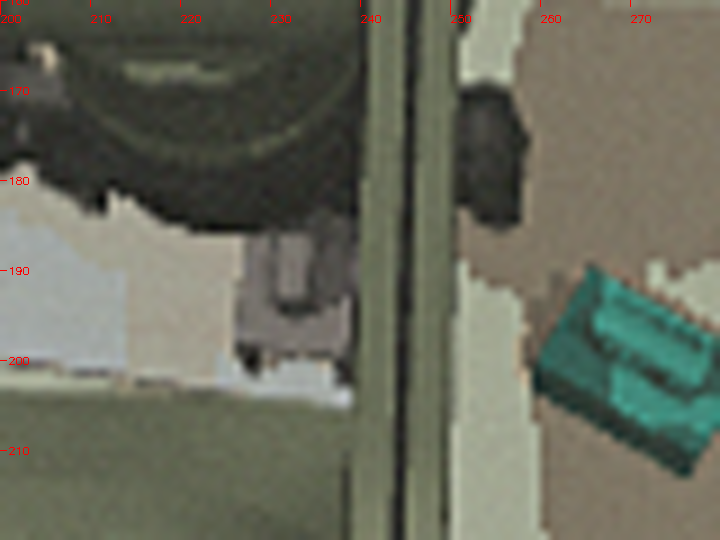

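View pics/s1.png

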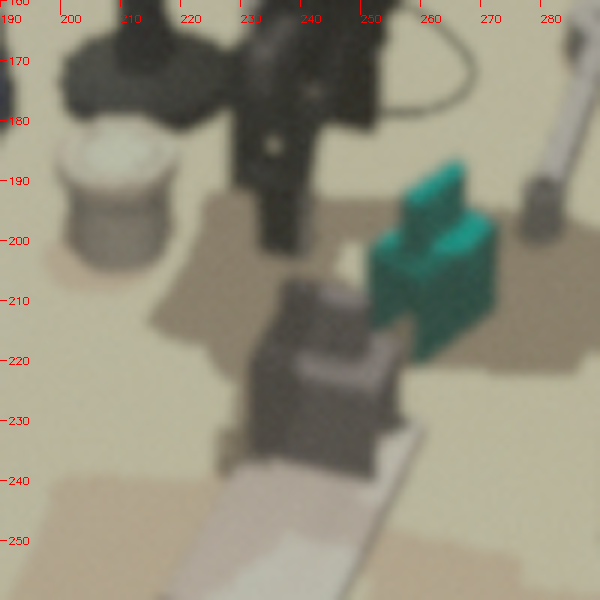

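The side view shows the finger tip at (237,202), and the fin top spans about (237–251, 206–212). I'll compare those with their predicted projections.

```bash
python3 -c "
from plan import *
st()
for y in (86+43,86-43):
  print(proj('side',(591,y,157)), proj('top',(591,y,157)))
for x in(-20,20): print(proj('side',R.from_euler('z',-5,degrees=True).apply([x,0,0])+[591,78,101]))
"
```

```text
t 2.12 tcp [591.   85.1 145.2] yaw -4.8 tilt 0.2 F [0.2 0.  0.6] w 85.6 q6 1.65
[239.40026251 202.64941489] [211.75059698 181.02843062]
[247.33652666 182.48561991] [245.23776076 181.70066437]
[251.82508186 209.78586521]
[236.82652982 206.82325835]
```

The finger appears about 2 px (roughly 4 mm) further in +x than predicted relative to the fin, so I'll lower at x≈588.

Call:
carry_out:
  commands:
    - {"slide": [-0.05,0.15,1.0],"angular": [0,0.03,0.03]}
    - {"slide": [-0.05,0.15,1.0],"angular": [0,0.03,0.03]}
    - {"slide": [-0.05,0.15,1.0],"angular": [0,0.03,0]}
    - {"slide": [-0.05,0.12,1.0],"angular": [0,0.03,0]}
    - {"slide": [0,0.12,1.0],"angular": [0,0,0]}
    - {"slide": [0,0,1.0],"angular": [0,0,0]}
    - {"slide": [0,0,0.6],"angular": [0,0,0]}
    - {"slide": [0,0,0],"angular": [0,0,0]}

```text
clock: 2.78
position: [587.0, 74.1, 72.3]
tcp_rot: [0.999, -0.045, -0.001, 0.0]
wrist_force: [-1.2, 1.0, -1.2]
grip_width: 85.5
```

```bash
python3 -c "
from plan import *
st(); plan([588,78,73],-5,2)
s=read_camera('side')
crop(s,190,160,290,260,6,'s2.png')"
```

```text
t 2.78 tcp [587.   74.1  72.3] yaw -5.2 tilt 0.13 F [-1.2  1.  -1.2] w 85.5 q6 1.64
from [587.   74.1  72.3] dist [1.  3.9 0.7] t 2.7833
[{"slide": [0.03, -0.2, -0.04], "angular": [0.03, 0.06, -0.08]}, {"slide": [0.04, -0.19, -0.03], "angular": [0.03, 0.06, -0.08]}]
```

View pics/s2.png

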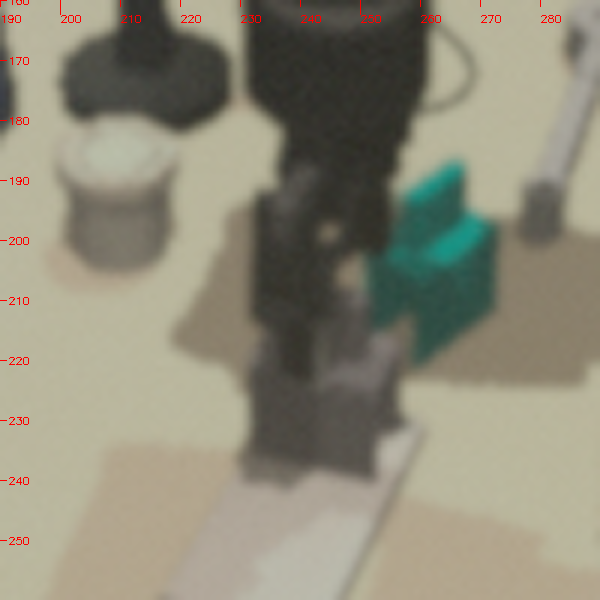

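The near finger (tip about (239,223)) stands in front of the fin and is within a few mm of its centre once the view's column shift is allowed for. Closing gently.

Call:
carry_out:
  commands:
    - {"slide": [-0.1,-0.2,0],"angular": [0,0,0]}
    - {"slide": [-0.1,-0.1,0],"angular": [0,0,0]}
    - {"slide": [0,0,0],"angular": [0,0,0]}
    - {"slide": [0,0,0],"angular": [0,0,0]}
    - {"slide": [0,0,0],"angular": [0,0,0]}
    - {"slide": [0,0,0],"angular": [0,0,0]}
    - {"slide": [0,0,0],"angular": [0,0,0]}
    - {"slide": [0,0,0],"angular": [0,0,0]}
  hand: 1
  grip_force: 40

```text
clock: 3.5
position: [587.8, 78.4, 75.7]
tcp_rot: [0.999, -0.044, 0.002, 0.0]
wrist_force: [-0.2, -0.5, -1.0]
grip_width: 11.1
```

```bash
python3 -c "
from plan import *
st()"
```

```text
t 3.5 tcp [587.8  78.4  75.7] yaw -5.1 tilt 0.24 F [-0.2 -0.5 -1. ] w 11.1 q6 1.65
```

Gripped: the opening reads 11.1 mm for the 12 mm fin. Lifting.

Call:
carry_out:
  commands:
    - {"slide": [0,0,-0.8],"angular": [0,0,0]}
    - {"slide": [0,0,-1.5],"angular": [0,0,0]}
    - {"slide": [0,0,-2.5],"angular": [0,0,0]}
    - {"slide": [0,0,-2.5],"angular": [0,0,0]}
    - {"slide": [0,0,-2.5],"angular": [0,0,0]}
    - {"slide": [0,0,-2.5],"angular": [0,0,0]}
    - {"slide": [0,0,-2.5],"angular": [0,0,0]}
    - {"slide": [0,0,-2],"angular": [0,0,0]}

```text
clock: 4.17
position: [580.6, 78.3, 244.2]
tcp_rot: [0.999, -0.045, -0.008, 0.001]
wrist_force: [0.1, -0.1, -0.7]
grip_width: 11.3
```

```bash
python3 -c "
from plan import *
st()
s=read_camera('side')
crop(s,180,130,290,260,5,'s3.png'); plan([523,393.5,240],10,13)"
```

```text
t 4.17 tcp [580.6  78.3 244.2] yaw -5.1 tilt 0.94 F [ 0.1 -0.1 -0.7] w 11.3 q6 1.65
from [583.3  78.3 249.4] dist [-60.3 315.2  -9.4] t 4.2167
[{"slide": [-0.68, -2.37, 0.07], "angular": [0.0, 0.03, -1.16]}, {"slide": [-0.63, -2.39, 0.07], "angular": [0.0, 0.03, -1.16]}, {"slide": [-0.58, -2.4, 0.07], "angular": [0.0, 0.04, -1.16]}, {"slide": [-0.53, -2.41, 0.07], "angular": [0.0, 0.03, -1.16]}, {"slide": [-0.48, -2.42, 0.07], "angular": [0.0, 0.04, -1.16]}, {"slide": [-0.44, -2.43, 0.08], "angular": [0.0, 0.03, -1.16]}, {"slide": [-0.39, -2.44, 0.07], "angular": [0.0, 0.04, -1.16]}, {"slide": [-0.34, -2.44, 0.07], "angular": [0.0, 0.03, -1.17]}]
[{"slide": [-0.28, -2.45, 0.08], "angular": [0.0, 0.04, -1.16]}, {"slide": [-0.24, -2.46, 0.07], "angular": [0.0, 0.03, -1.17]}, {"slide": [-0.18, -2.46, 0.08], "angular": [0.0, 0.04, -1.16]}, {"slide": [-0.14, -2.47, 0.07], "angular": [0.01, 0.03, -1.17]}, {"slide": [-0.08, -2.46, 0.08], "angular": [0.0, 0.04, -1.16]}]
```

View pics/s3.png

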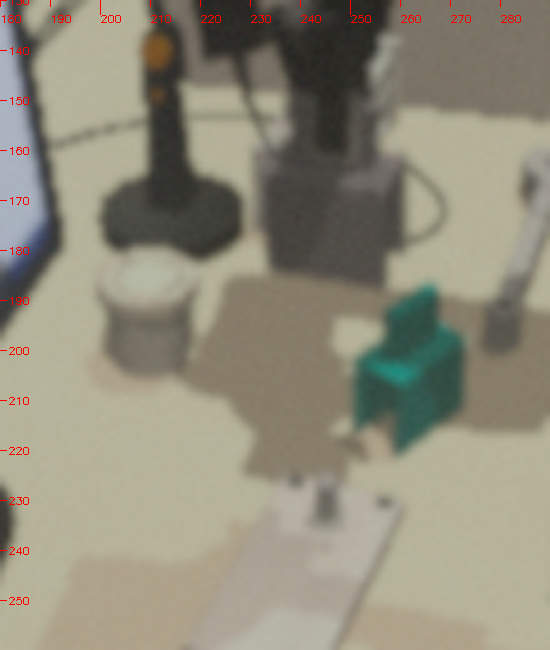

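The guard hangs level in the fingers and the pin is exposed at about (243,228). Moving to above the rail.

Call:
carry_out:
  commands:
    - {"slide": [-0.68,-2.37,0.07],"angular": [0,0.03,-1.16]}
    - {"slide": [-0.63,-2.39,0.07],"angular": [0,0.03,-1.16]}
    - {"slide": [-0.58,-2.4,0.07],"angular": [0,0.04,-1.16]}
    - {"slide": [-0.53,-2.41,0.07],"angular": [0,0.03,-1.16]}
    - {"slide": [-0.48,-2.42,0.07],"angular": [0,0.04,-1.16]}
    - {"slide": [-0.44,-2.43,0.08],"angular": [0,0.03,-1.16]}
    - {"slide": [-0.39,-2.44,0.07],"angular": [0,0.04,-1.16]}
    - {"slide": [-0.34,-2.44,0.07],"angular": [0,0.03,-1.17]}

```text
clock: 4.88
position: [547.8, 273.5, 248.1]
tcp_rot: [0.999, 0.034, 0.004, 0.002]
wrist_force: [0.5, -0.3, -2.1]
grip_width: 11.5
```

```bash
python3 -c "
from plan import *
st(); plan([523,393.5,235],10,7)"
```

```text
t 4.88 tcp [547.8 273.5 248.1] yaw 4.0 tilt 0.45 F [ 0.5 -0.3 -2.1] w 11.5 q6 1.83
from [547.8 273.5 248.1] dist [-24.8 120.  -13.1] t 4.8833
[{"slide": [-0.24, -1.74, 0.18], "angular": [0.03, -0.06, -0.86]}, {"slide": [-0.21, -1.74, 0.18], "angular": [0.03, -0.05, -0.86]}, {"slide": [-0.18, -1.74, 0.18], "angular": [0.03, -0.06, -0.87]}, {"slide": [-0.16, -1.74, 0.18], "angular": [0.03, -0.05, -0.86]}, {"slide": [-0.13, -1.75, 0.19], "angular": [0.04, -0.06, -0.87]}, {"slide": [-0.1, -1.74, 0.19], "angular": [0.03, -0.05, -0.86]}, {"slide": [-0.08, -1.75, 0.18], "angular": [0.04, -0.06, -0.87]}]
```

Call:
carry_out:
  commands:
    - {"slide": [-0.24,-1.74,0.18],"angular": [0.03,-0.06,-0.86]}
    - {"slide": [-0.21,-1.74,0.18],"angular": [0.03,-0.05,-0.86]}
    - {"slide": [-0.18,-1.74,0.18],"angular": [0.03,-0.06,-0.87]}
    - {"slide": [-0.16,-1.74,0.18],"angular": [0.03,-0.05,-0.86]}
    - {"slide": [-0.13,-1.75,0.19],"angular": [0.04,-0.06,-0.87]}
    - {"slide": [-0.1,-1.5,0.1],"angular": [0.03,-0.05,-0.86]}
    - {"slide": [-0.08,-1.0,0],"angular": [0,0,-0.87]}
    - {"slide": [0,0,0],"angular": [0,0,0]}

```text
clock: 5.55
position: [517.5, 393.5, 233.9]
tcp_rot: [0.996, 0.094, -0.003, 0.0]
wrist_force: [-0.3, 0.9, -0.5]
grip_width: 11.4
```

```bash
python3 -c "
from plan import *
st(); plan([523,393.5,220],10,2)
t=read_camera('top');s=read_camera('side')
s0=ctrl.observe();print(s0['position'])
g=('guard',(*s0['position'][:2],s0['position'][2]-63.7,10),(255,0,0)); rl=('rail',(523,393.5,0,-79.7),(0,200,0))
overlay(s,'side',[g,rl],170,220,320,370,4,'s4.png');overlay(t,'top',[g,rl],80,150,180,260,5,'t4.png');crop(s,170,220,320,370,4,'s4r.png')"
```

```text
t 5.55 tcp [517.5 393.5 233.9] yaw 10.8 tilt 0.32 F [-0.3  0.9 -0.5] w 11.4 q6 1.9
from [517.5 393.5 233.9] dist [  5.5  -0.  -13.9] t 5.55
[{"slide": [0.27, 0.05, 0.69], "angular": [0.01, 0.16, 0.38]}, {"slide": [0.28, 0.06, 0.69], "angular": [0.0, 0.16, 0.38]}]
[518.25236059 391.70168608 233.9606721 ]
```

View pics/s4.png

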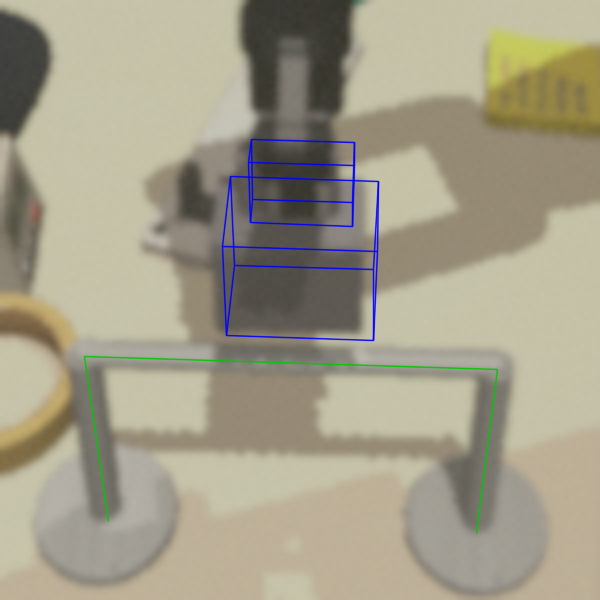

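View pics/t4.png

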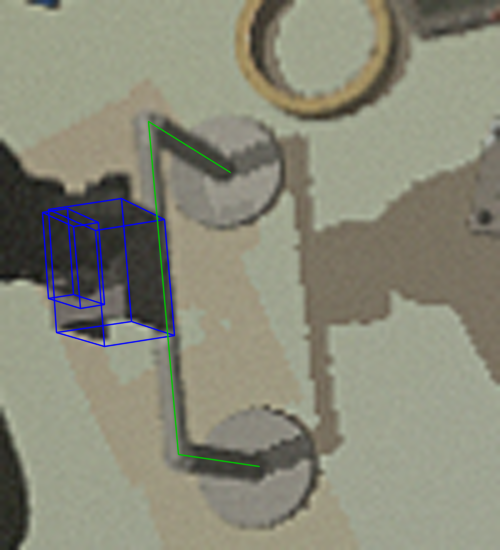

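View pics/s4r.png

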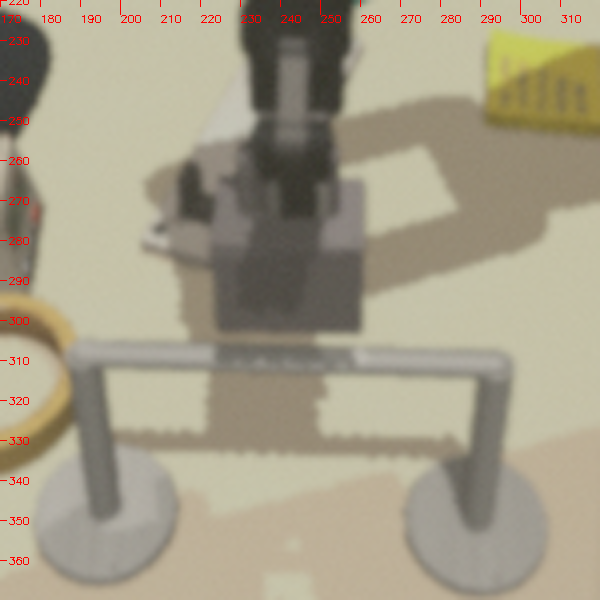

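The guard sits above the middle of the bar, with its bottom edge at rows 302–303 (columns 224–260) and nearly parallel to the bar at row 309. It is within about 2–3 mm across the bar, so I'll lower it.

Call:
carry_out:
  commands:
    - {"slide": [0.1,-0.1,1.0],"angular": [0,0.1,0.2]}
    - {"slide": [0.1,-0.1,1.2],"angular": [0,0.1,0.2]}
    - {"slide": [0,0,1.2],"angular": [0,0,0]}
    - {"slide": [0,0,1.2],"angular": [0,0,0]}
    - {"slide": [0,0,1.0],"angular": [0,0,0]}
    - {"slide": [0,0,0.8],"angular": [0,0,0]}
    - {"slide": [0,0,0.4],"angular": [0,0,0]}
    - {"slide": [0,0,0],"angular": [0,0,0]}

```text
clock: 6.32
position: [520.7, 388.3, 156.5]
tcp_rot: [0.996, 0.085, -0.002, 0.003]
wrist_force: [-0.5, -0.5, -1.3]
grip_width: 11.1
```

```bash
python3 -c "
from plan import *
st()
t=read_camera('top');s=read_camera('side')
crop(s,190,240,300,340,5,'s5.png');crop(t,80,150,180,260,5,'t5.png'); st()"
```

```text
t 6.32 tcp [520.7 388.3 156.5] yaw 9.8 tilt 0.42 F [-0.5 -0.5 -1.3] w 11.1 q6 1.91
t 6.42 tcp [521.2 388.8 157.9] yaw 9.8 tilt 0.32 F [ 0.5 -0.1  0. ] w 11.4 q6 1.91
```

View pics/s5.png

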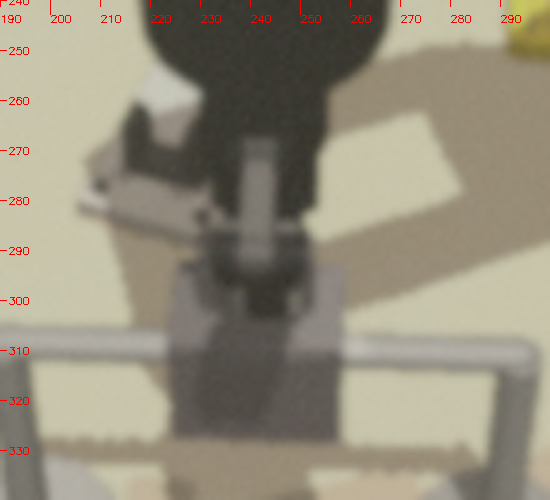

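View pics/t5.png

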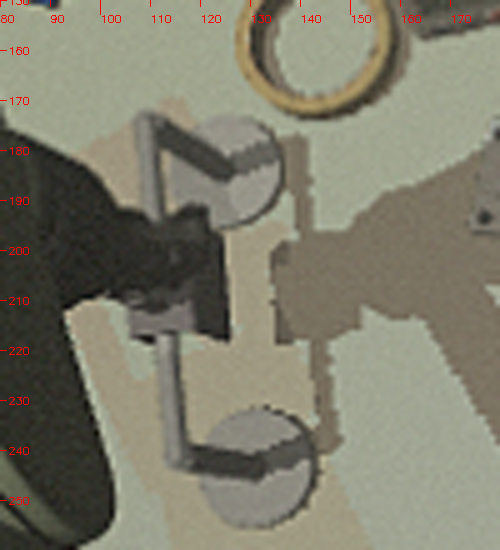

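The guard now straddles the bar, with one wall in front of it in the side view. I'll shift +3 mm in y and lower to contact.

Call:
carry_out:
  commands:
    - {"slide": [0,-0.3,0],"angular": [0,0,0]}
    - {"slide": [0,0,0.3],"angular": [0,0,0]}
    - {"slide": [0,0,0.3],"angular": [0,0,0]}
    - {"slide": [0,0,0.15],"angular": [0,0,0]}
    - {"slide": [0,0,0],"angular": [0,0,0]}
    - {"slide": [0,0,0],"angular": [0,0,0]}

```text
clock: 6.92
position: [522.9, 393.9, 153.7]
tcp_rot: [0.996, 0.086, 0.002, 0.001]
wrist_force: [0.3, -0.4, -2.1]
grip_width: 11.2
```

```bash
python3 -c "
from plan import *
st()"
```

```text
t 6.92 tcp [522.9 393.9 153.7] yaw 9.9 tilt 0.24 F [ 0.3 -0.4 -2.1] w 11.2 q6 1.91
```

Call:
carry_out:
  commands:
    - {"slide": [0,0,0.3],"angular": [0,0,0]}
    - {"slide": [0,0,0.2],"angular": [0,0,0]}
    - {"slide": [0,0,0],"angular": [0,0,0]}
    - {"slide": [0,0,0],"angular": [0,0,0]}

```text
clock: 7.25
position: [523.4, 394.2, 149.3]
tcp_rot: [0.996, 0.086, 0.003, 0.0]
wrist_force: [-0.9, -0.1, -0.3]
grip_width: 11.5
```

```bash
python3 -c "
from plan import *
st()"
```

```text
t 7.25 tcp [523.4 394.2 149.3] yaw 9.9 tilt 0.32 F [-0.9 -0.1 -0.3] w 11.5 q6 1.91
```

Call:
carry_out:
  commands:
    - {"slide": [0,0,0.2],"angular": [0,0,0]}
    - {"slide": [0,0,0.2],"angular": [0,0,0]}
    - {"slide": [0,0,0],"angular": [0,0,0]}
    - {"slide": [0,0,0],"angular": [0,0,0]}

```text
clock: 7.58
position: [523.8, 394.5, 150.3]
tcp_rot: [0.996, 0.086, 0.004, 0.0]
wrist_force: [-0.5, 0.0, -1.6]
grip_width: 11.1
```

```bash
python3 -c "
from plan import *
st()"
```

```text
t 7.58 tcp [523.8 394.5 150.3] yaw 9.9 tilt 0.41 F [-0.5  0.  -1.6] w 11.1 q6 1.91
```

Call:
carry_out:
  commands:
    - {"slide": [0,0,0.3],"angular": [0,0,0]}
    - {"slide": [0,0,0.3],"angular": [0,0,0]}
    - {"slide": [0,0,0.2],"angular": [0,0,0]}

```text
clock: 7.83
position: [524.5, 394.8, 149.2]
tcp_rot: [0.996, 0.086, 0.005, -0.0]
wrist_force: [-1.9, -1.6, 5.1]
grip_width: 11.0
```

```bash
python3 -c "
from plan import *
st(); s=read_camera('side');st()
crop(s,190,240,300,340,5,'s6.png'); crop(read_camera('top'),80,150,180,260,5,'t6.png');st()"
```

```text
t 7.83 tcp [524.5 394.8 149.2] yaw 9.9 tilt 0.53 F [-1.9 -1.6  5.1] w 11.0 q6 1.91
t 7.88 tcp [524.5 394.9 149.1] yaw 9.9 tilt 0.54 F [-3.9 -2.6  9.2] w 11.1 q6 1.91
t 7.93 tcp [524.5 394.9 149.1] yaw 9.9 tilt 0.53 F [-3.3 -1.8  8.5] w 11.4 q6 1.91
```

View pics/s6.png

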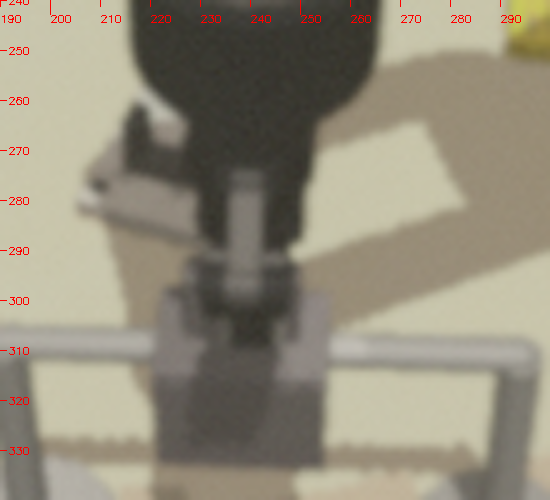

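View pics/t6.png

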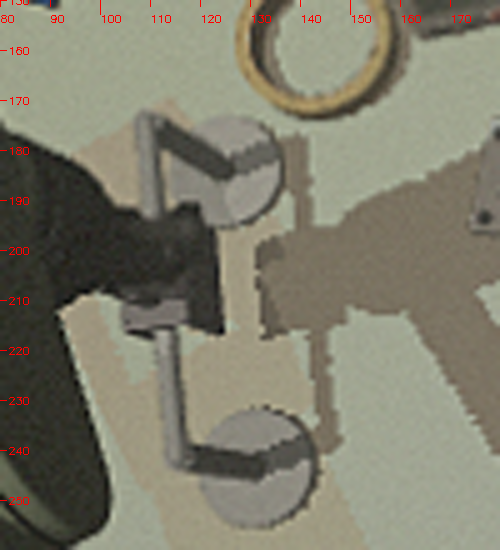

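Contact at about 9 N with the roof seated on the bar, about 2 mm off centre at most. Releasing.

Call:
carry_out:
  commands:
    - {"slide": [0,0,0],"angular": [0,0,0]}
    - {"slide": [0,0,0],"angular": [0,0,0]}
    - {"slide": [0,0,0],"angular": [0,0,0]}
    - {"slide": [0,0,0],"angular": [0,0,0]}
    - {"slide": [0,0,0],"angular": [0,0,0]}
    - {"slide": [0,0,0],"angular": [0,0,0]}
  hand: -1

```text
clock: 8.43
position: [525.0, 395.0, 148.4]
tcp_rot: [0.996, 0.086, 0.005, -0.0]
wrist_force: [-0.3, -0.1, -0.4]
grip_width: 82.1
```

Call:
carry_out:
  commands:
    - {"slide": [0,0,-1.0],"angular": [0,0,0]}
    - {"slide": [0,0,-1.5],"angular": [0,0,0]}
    - {"slide": [0,0,-2],"angular": [0,0,0]}
    - {"slide": [0,0,-2],"angular": [0,0,0]}
    - {"slide": [0,0,-2],"angular": [0,0,0]}
    - {"slide": [0,0,-2],"angular": [0,0,0]}
    - {"slide": [0,0,-2],"angular": [0,0,0]}

```text
clock: 9.02
position: [520.1, 392.6, 272.6]
tcp_rot: [0.996, 0.086, -0.002, 0.003]
wrist_force: [-1.3, -0.1, -0.4]
grip_width: 85.5
```

```bash
python3 -c "
from plan import *
st(); s=read_camera('side');
crop(s,190,240,300,340,5,'s7.png'); plan([512.5,-244.5,240],86,24);st()"
```

```text
t 9.02 tcp [520.1 392.6 272.6] yaw 9.9 tilt 0.43 F [-1.3 -0.1 -0.4] w 85.5 q6 1.91
from [522.4 393.9 278.6] dist [  -9.9 -638.4  -38.6] t 9.0667
[{"slide": [-0.5, 2.61, 0.16], "angular": [0.01, -0.0, -3.17]}, {"slide": [-0.64, 2.58, 0.16], "angular": [0.01, -0.0, -3.17]}, {"slide": [-0.78, 2.54, 0.16], "angular": [0.01, -0.0, -3.17]}, {"slide": [-0.92, 2.5, 0.16], "angular": [0.01, -0.0, -3.17]}, {"slide": [-1.06, 2.44, 0.16], "angular": [0.01, -0.01, -3.17]}, {"slide": [-1.19, 2.38, 0.16], "angular": [0.01, -0.0, -3.17]}, {"slide": [-1.32, 2.31, 0.16], "angular": [0.01, -0.01, -3.17]}, {"slide": [-1.45, 2.23, 0.16], "angular": [0.01, -0.0, -3.17]}]
[{"slide": [-1.57, 2.15, 0.16], "angular": [0.01, -0.0, -3.17]}, {"slide": [-1.68, 2.06, 0.16], "angular": [0.01, -0.01, -3.17]}, {"slide": [-1.8, 1.96, 0.16], "angular": [0.01, -0.0, -3.17]}, {"slide": [-1.9, 1.86, 0.16], "angular": [0.01, -0.01, -3.17]}, {"slide": [-2.0, 1.75, 0.16], "angular": [0.01, -0.0, -3.17]}, {"slide": [-2.1, 1.64, 0.16], "angular": [0.01, -0.01, -3.18]}, {"slide": [-2.18, 1.52, 0.16], "angular": [0.01, -0.0, -3.17]}, {"slide": [-2.26, 1.4, 0.16], "angular": [0.01, -0.0, -3.18]}]
[{"slide": [-2.34, 1.27, 0.17], "angular": [0.01, -0.01, -3.17]}, {"slide": [-2.41, 1.14, 0.16], "angular": [0.01, -0.0, -3.18]}, {"slide": [-2.46, 1.0, 0.17], "angular": [0.01, -0.01, -3.17]}, {"slide": [-2.52, 0.87, 0.16], "angular": [0.02, -0.0, -3.18]}, {"slide": [-2.56, 0.72, 0.17], "angular": [0.01, -0.01, -3.17]}, {"slide": [-2.6, 0.58, 0.16], "angular": [0.02, -0.0, -3.18]}, {"slide": [-2.62, 0.44, 0.17], "angular": [0.01, -0.01, -3.17]}, {"slide": [-2.65, 0.29, 0.16], "angular": [0.02, -0.0, -3.18]}]
t 9.07 tcp [522.4 393.9 278.6] yaw 9.9 tilt 0.26 F [1.8 1.4 3.5] w 86.0 q6 1.91
```

View pics/s7.png

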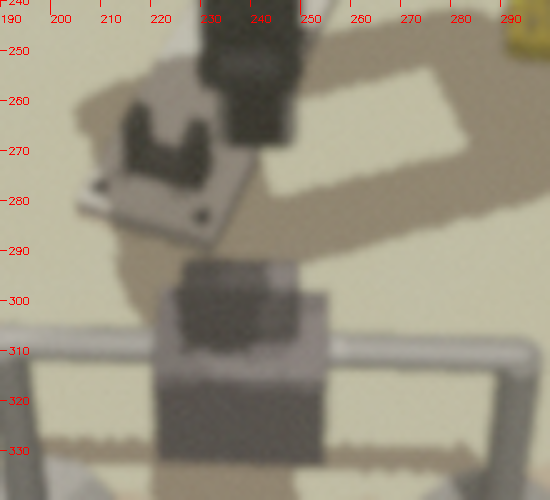

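The guard hangs upright on the bar by itself, fin at rows 292–308 and centred at column 237 (bar middle about 242). Moving to the lever.

Call:
carry_out:
  commands:
    - {"slide": [-0.5,2.61,0.16],"angular": [0,0,-3.17]}
    - {"slide": [-0.64,2.58,0.16],"angular": [0,0,-3.17]}
    - {"slide": [-0.78,2.54,0.16],"angular": [0,0,-3.17]}
    - {"slide": [-0.92,2.5,0.16],"angular": [0,0,-3.17]}
    - {"slide": [-1.06,2.44,0.16],"angular": [0,0,-3.17]}
    - {"slide": [-1.19,2.38,0.16],"angular": [0,0,-3.17]}
    - {"slide": [-1.32,2.31,0.16],"angular": [0,0,-3.17]}
    - {"slide": [-1.45,2.23,0.16],"angular": [0,0,-3.17]}

```text
clock: 9.73
position: [523.8, 180.6, 274.8]
tcp_rot: [0.948, 0.318, 0.012, -0.0]
wrist_force: [0.9, -0.1, 0.4]
grip_width: 85.4
```

```bash
python3 -c "
from plan import *
st(); plan([512.5,-244.5,220],86,17)"
```

```text
t 9.73 tcp [523.8 180.6 274.8] yaw 37.0 tilt 1.34 F [ 0.9 -0.1  0.4] w 85.4 q6 1.1
from [523.8 180.6 274.8] dist [ -11.3 -425.1  -54.8] t 9.7333
[{"slide": [-1.57, 1.95, 0.3], "angular": [0.05, -0.06, -2.88]}, {"slide": [-1.66, 1.87, 0.3], "angular": [0.05, -0.06, -2.88]}, {"slide": [-1.75, 1.79, 0.3], "angular": [0.05, -0.06, -2.88]}, {"slide": [-1.84, 1.7, 0.3], "angular": [0.05, -0.06, -2.88]}, {"slide": [-1.92, 1.6, 0.3], "angular": [0.05, -0.06, -2.88]}, {"slide": [-2.0, 1.51, 0.3], "angular": [0.05, -0.06, -2.88]}, {"slide": [-2.08, 1.4, 0.3], "angular": [0.05, -0.06, -2.88]}, {"slide": [-2.14, 1.3, 0.3], "angular": [0.06, -0.06, -2.88]}]
[{"slide": [-2.2, 1.19, 0.31], "angular": [0.05, -0.06, -2.88]}, {"slide": [-2.26, 1.08, 0.31], "angular": [0.06, -0.06, -2.88]}, {"slide": [-2.31, 0.96, 0.31], "angular": [0.05, -0.06, -2.88]}, {"slide": [-2.36, 0.84, 0.31], "angular": [0.06, -0.06, -2.88]}, {"slide": [-2.4, 0.72, 0.31], "angular": [0.05, -0.06, -2.88]}, {"slide": [-2.43, 0.6, 0.31], "angular": [0.06, -0.06, -2.88]}, {"slide": [-2.46, 0.48, 0.32], "angular": [0.05, -0.07, -2.88]}, {"slide": [-2.48, 0.36, 0.32], "angular": [0.06, -0.06, -2.88]}]
[{"slide": [-2.49, 0.24, 0.32], "angular": [0.05, -0.07, -2.88]}]
```

Call:
carry_out:
  commands:
    - {"slide": [-1.57,1.95,0.3],"angular": [0.05,-0.06,-2.88]}
    - {"slide": [-1.66,1.87,0.3],"angular": [0.05,-0.06,-2.88]}
    - {"slide": [-1.75,1.79,0.3],"angular": [0.05,-0.06,-2.88]}
    - {"slide": [-1.84,1.7,0.3],"angular": [0.05,-0.06,-2.88]}
    - {"slide": [-1.92,1.6,0.3],"angular": [0.05,-0.06,-2.88]}
    - {"slide": [-2.0,1.51,0.3],"angular": [0.05,-0.06,-2.88]}
    - {"slide": [-2.08,1.4,0.3],"angular": [0.05,-0.06,-2.88]}
    - {"slide": [-2.14,1.3,0.3],"angular": [0.06,-0.06,-2.88]}

```text
clock: 10.4
position: [520.2, -29.7, 253.7]
tcp_rot: [0.86, 0.51, 0.01, 0.003]
wrist_force: [0.4, 0.2, -0.7]
grip_width: 85.5
```

Call:
carry_out:
  commands:
    - {"slide": [-2.2,1.19,0.31],"angular": [0.05,-0.06,-2.88]}
    - {"slide": [-2.26,1.08,0.31],"angular": [0.06,-0.06,-2.88]}
    - {"slide": [-2.31,0.96,0.31],"angular": [0.05,-0.06,-2.88]}
    - {"slide": [-2.36,0.84,0.31],"angular": [0.06,-0.06,-2.88]}
    - {"slide": [-2.4,0.72,0.31],"angular": [0.05,-0.06,-2.88]}
    - {"slide": [-2.43,0.6,0.31],"angular": [0.06,-0.06,-2.88]}
    - {"slide": [-1.5,0.4,0.3],"angular": [0,0,-2.5]}
    - {"slide": [0,0,0],"angular": [0,0,0]}

```text
clock: 11.07
position: [521.0, -209.0, 234.7]
tcp_rot: [0.755, 0.655, 0.006, 0.007]
wrist_force: [-0.1, 0.7, -0.1]
grip_width: 85.5
```

```bash
python3 -c "
from plan import *
st(); plan([512.5,-244.5,150],86,8)
t=read_camera('top'); 
L=('lever',(508.8,-294.6,0,85.9),(255,0,255))
crop(t,280,170,390,250,7,'t8.png'); s=read_camera('side'); crop(s,250,110,330,220,5,'s8.png'); st()"
```

```text
t 11.07 tcp [ 521.  -209.   234.7] yaw 81.9 tilt 1.1 F [-0.1  0.7 -0.1] w 85.5 q6 -0.4
from [ 521.  -209.   234.7] dist [ -8.5 -35.5 -84.7] t 11.0667
[{"slide": [-0.45, -0.06, 1.06], "angular": [0.14, 0.01, -0.52]}, {"slide": [-0.45, -0.06, 1.06], "angular": [0.14, 0.01, -0.51]}, {"slide": [-0.45, -0.07, 1.06], "angular": [0.14, 0.01, -0.52]}, {"slide": [-0.46, -0.07, 1.06], "angular": [0.14, 0.01, -0.51]}, {"slide": [-0.45, -0.07, 1.06], "angular": [0.13, 0.0, -0.52]}, {"slide": [-0.45, -0.07, 1.05], "angular": [0.14, 0.01, -0.51]}, {"slide": [-0.46, -0.07, 1.06], "angular": [0.13, 0.0, -0.52]}, {"slide": [-0.45, -0.08, 1.05], "angular": [0.14, 0.01, -0.51]}]
t 11.17 tcp [ 521.2 -206.4  235.1] yaw 81.9 tilt 1.11 F [0.3 0.3 0.5] w 85.2 q6 -0.4
```

View pics/t8.png

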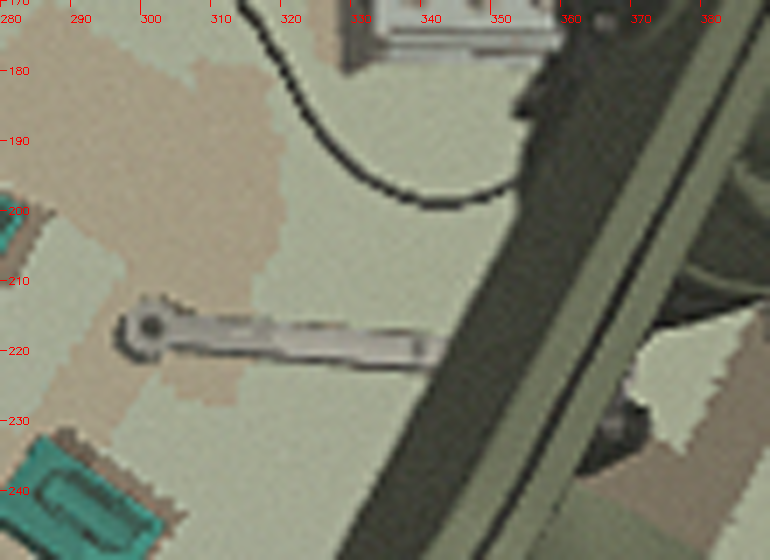

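The lever's boss and bar are visible, with a rib at (339,220). I'll check the balance point from the two ribs and descend.

```bash
python3 -c "
from plan import *
a=at_z('top',339.4,219.2,30);b=at_z('top',351.1,220.6,30);print(a,b,(a+b)/2,np.linalg.norm(a-b))
plan([512.5,-244.5,120],86,8)"
```

```text
[ 514.39904299 -229.25782255   30.        ] [ 510.96986475 -263.24116901   30.        ] [ 512.68445387 -246.24949578   30.        ] 34.155923356067305
from [ 521.2 -206.4  235.1] dist [  -8.7  -38.1 -115.1] t 11.1667
[{"slide": [-0.49, -0.07, 1.44], "angular": [0.14, -0.0, -0.52]}, {"slide": [-0.49, -0.07, 1.44], "angular": [0.14, -0.01, -0.51]}, {"slide": [-0.49, -0.07, 1.44], "angular": [0.14, -0.0, -0.52]}, {"slide": [-0.48, -0.07, 1.44], "angular": [0.14, -0.01, -0.51]}, {"slide": [-0.49, -0.07, 1.44], "angular": [0.14, -0.0, -0.52]}, {"slide": [-0.48, -0.07, 1.43], "angular": [0.14, -0.01, -0.51]}, {"slide": [-0.48, -0.07, 1.44], "angular": [0.13, -0.0, -0.52]}, {"slide": [-0.49, -0.08, 1.43], "angular": [0.14, -0.01, -0.51]}]
```

Call:
carry_out:
  commands:
    - {"slide": [-0.5,-0.07,1.5],"angular": [0.14,0,-0.52]}
    - {"slide": [-0.5,-0.07,1.5],"angular": [0.14,0,-0.51]}
    - {"slide": [-0.5,-0.07,1.5],"angular": [0.14,0,-0.52]}
    - {"slide": [-0.5,-0.07,1.5],"angular": [0.14,0,-0.51]}
    - {"slide": [-0.5,-0.07,1.5],"angular": [0.14,0,-0.52]}
    - {"slide": [-0.5,-0.07,1.4],"angular": [0.14,0,-0.51]}
    - {"slide": [-0.4,-0.07,1.0],"angular": [0.13,0,-0.52]}
    - {"slide": [-0.3,-0.08,0.5],"angular": [0.14,0,-0.51]}

```text
clock: 11.83
position: [517.7, -234.0, 134.5]
tcp_rot: [0.728, 0.685, 0.004, 0.004]
wrist_force: [-0.0, 0.4, -0.5]
grip_width: 85.4
```

```bash
python3 -c "
from plan import *
st(); plan([512.6,-245,60],86,6)
t=read_camera('top'); crop(t,280,170,390,250,7,'t9.png'); s=read_camera('side'); crop(s,250,110,330,220,5,'s9.png'); st()
print(proj('side',(512.6,-245,30)))"
```

```text
t 11.83 tcp [ 517.7 -234.   134.5] yaw 86.5 tilt 0.62 F [-0.   0.4 -0.5] w 85.4 q6 -0.52
from [ 517.7 -234.   134.5] dist [ -5.1 -11.  -74.5] t 11.8333
[{"slide": [-0.19, -0.09, 1.24], "angular": [0.1, -0.0, 0.09]}, {"slide": [-0.19, -0.08, 1.24], "angular": [0.1, -0.0, 0.09]}, {"slide": [-0.19, -0.08, 1.24], "angular": [0.1, -0.01, 0.09]}, {"slide": [-0.19, -0.08, 1.24], "angular": [0.11, -0.0, 0.09]}, {"slide": [-0.19, -0.08, 1.24], "angular": [0.1, -0.01, 0.09]}, {"slide": [-0.19, -0.08, 1.24], "angular": [0.11, -0.0, 0.09]}]
t 11.93 tcp [ 517.6 -234.3  134.7] yaw 86.5 tilt 0.6 F [-0.1  0.9 -0.3] w 85.8 q6 -0.52
[288.46855527 169.87345685]
```

View pics/s9.png

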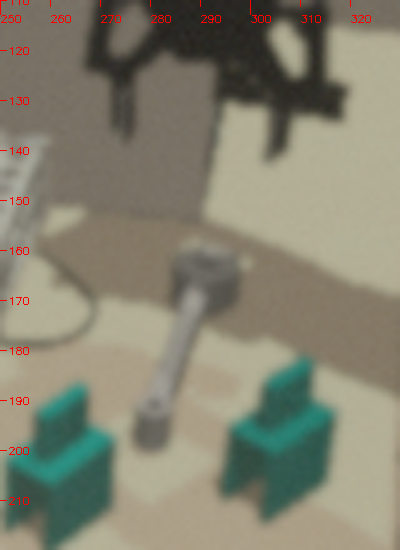

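Both fingers straddle the lever: tips at columns 274 and 303, the bar between them near 287. Continuing down.

Call:
carry_out:
  commands:
    - {"slide": [-0.2,-0.09,1.24],"angular": [0.1,0,0.09]}
    - {"slide": [-0.2,-0.08,1.24],"angular": [0.1,0,0.09]}
    - {"slide": [-0.2,-0.08,1.24],"angular": [0.1,0,0.09]}
    - {"slide": [-0.2,-0.08,1.24],"angular": [0.1,0,0.09]}
    - {"slide": [-0.2,-0.08,1.24],"angular": [0.1,0,0.09]}
    - {"slide": [-0.2,-0.08,1.0],"angular": [0.1,0,0]}
    - {"slide": [0,0,0.5],"angular": [0,0,0]}
    - {"slide": [0,0,0],"angular": [0,0,0]}

```text
clock: 12.6
position: [513.7, -247.1, 52.0]
tcp_rot: [0.731, 0.682, 0.001, 0.001]
wrist_force: [0.2, -0.3, -0.2]
grip_width: 85.3
```

```bash
python3 -c "
from plan import *
st(); plan([512.6,-245,12],86,5)
s=read_camera('side'); crop(s,250,110,330,220,5,'s10.png'); st()
p=ctrl.observe()['position']
for d in(-42,42): print(proj('side',(p[0]+d,p[1],p[2]+13)))"
```

```text
t 12.6 tcp [ 513.7 -247.1   52. ] yaw 86.0 tilt 0.17 F [ 0.2 -0.3 -0.2] w 85.3 q6 -0.53
from [ 513.7 -247.1   52. ] dist [ -1.1   2.1 -40. ] t 12.6
[{"slide": [0.04, -0.03, 0.8], "angular": [0.03, 0.01, -0.0]}, {"slide": [0.04, -0.03, 0.8], "angular": [0.03, 0.01, -0.01]}, {"slide": [0.04, -0.03, 0.8], "angular": [0.03, 0.01, -0.0]}, {"slide": [0.04, -0.02, 0.8], "angular": [0.03, 0.01, -0.01]}, {"slide": [0.04, -0.03, 0.8], "angular": [0.04, 0.01, -0.0]}]
t 12.65 tcp [ 513.8 -247.1   52.3] yaw 86.0 tilt 0.18 F [-0.3  0.1  0.2] w 85.3 q6 -0.53
[301.72256725 161.83570107]
[276.36174227 158.95195575]
```

View pics/s10.png

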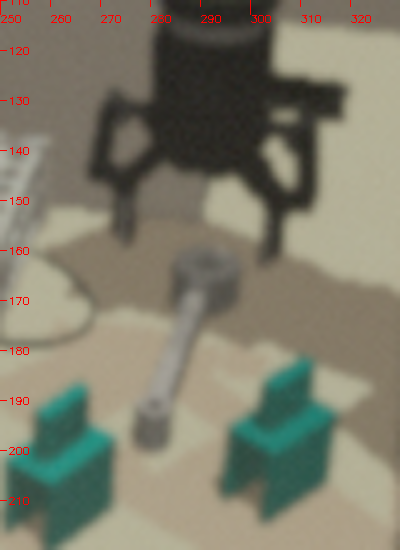

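Call:
carry_out:
  commands:
    - {"slide": [0.05,-0.03,0.9],"angular": [0.03,0,0]}
    - {"slide": [0.05,-0.03,0.9],"angular": [0.03,0,0]}
    - {"slide": [0.05,-0.03,0.9],"angular": [0.03,0,0]}
    - {"slide": [0.04,-0.02,0.8],"angular": [0.03,0,0]}
    - {"slide": [0,0,0.4],"angular": [0,0,0]}
    - {"slide": [0,0,0],"angular": [0,0,0]}
    - {"slide": [0,0,0],"angular": [0,0,0]}

```text
clock: 13.23
position: [514.3, -245.6, 10.5]
tcp_rot: [0.731, 0.682, 0.0, 0.002]
wrist_force: [0.5, 0.3, 0.0]
grip_width: 85.1
```

```bash
python3 -c "
from plan import *
st(); plan([512.6,-245,4.5],86,3)"
```

```text
t 13.23 tcp [ 514.3 -245.6   10.5] yaw 86.0 tilt 0.24 F [0.5 0.3 0. ] w 85.1 q6 -0.53
from [ 514.3 -245.6   10.5] dist [-1.7  0.6 -6. ] t 13.2333
[{"slide": [0.02, -0.06, 0.2], "angular": [0.06, 0.05, 0.0]}, {"slide": [0.01, -0.06, 0.2], "angular": [0.07, 0.05, 0.0]}, {"slide": [0.02, -0.05, 0.2], "angular": [0.06, 0.05, 0.0]}]
```

Down about 5 mm more, then close with a 60 N grip.

Call:
carry_out:
  commands:
    - {"slide": [0,-0.06,0.2],"angular": [0.06,0.05,0]}
    - {"slide": [0,-0.06,0.2],"angular": [0.06,0.05,0]}
    - {"slide": [0,0,0.2],"angular": [0,0,0]}
    - {"slide": [0,0,0],"angular": [0,0,0]}

```text
clock: 13.57
position: [513.8, -246.0, 4.9]
tcp_rot: [0.731, 0.682, 0.0, 0.002]
wrist_force: [0.0, 1.1, -0.2]
grip_width: 85.4
```

Call:
carry_out:
  commands:
    - {"slide": [0,0,0],"angular": [0,0,0]}
    - {"slide": [0,0,0],"angular": [0,0,0]}
    - {"slide": [0,0,0],"angular": [0,0,0]}
    - {"slide": [0,0,0],"angular": [0,0,0]}
    - {"slide": [0,0,0],"angular": [0,0,0]}
    - {"slide": [0,0,0],"angular": [0,0,0]}
    - {"slide": [0,0,0],"angular": [0,0,0]}
    - {"slide": [0,0,0],"angular": [0,0,0]}
  hand: 1
  grip_force: 60

```text
clock: 14.23
position: [514.1, -246.5, 6.0]
tcp_rot: [0.731, 0.682, 0.0, 0.002]
wrist_force: [-0.7, 0.4, 0.3]
grip_width: 12.7
```

```bash
python3 -c "
from plan import *
st()"
```

```text
t 14.23 tcp [ 514.1 -246.5    6. ] yaw 86.0 tilt 0.26 F [-0.7  0.4  0.3] w 12.7 q6 -0.53
```

Gripped: 12.7 mm reading on the 14 mm bar, the same −1 mm bias as with the fin. Lifting.

Call:
carry_out:
  commands:
    - {"slide": [0,0,-0.5],"angular": [0,0,0]}
    - {"slide": [0,0,-1.0],"angular": [0,0,0]}
    - {"slide": [0,0,-1.5],"angular": [0,0,0]}
    - {"slide": [0,0,-2],"angular": [0,0,0]}
    - {"slide": [0,0,-2],"angular": [0,0,0]}
    - {"slide": [0,0,-2],"angular": [0,0,0]}
    - {"slide": [0,0,-2],"angular": [0,0,0]}
    - {"slide": [0,0,-2],"angular": [0,0,0]}
  grip_force: 80

```text
clock: 14.9
position: [504.4, -239.6, 132.1]
tcp_rot: [0.731, 0.682, -0.003, -0.012]
wrist_force: [0.5, -0.9, -4.3]
grip_width: 12.5
```

```bash
python3 -c "
from plan import *
st(); s=read_camera('side'); crop(s,230,60,330,220,4,'s11.png'); crop(read_camera('top'),160,160,280,220,6,'t11.png'); plan([597,124,180],83.4,16)"
```

```text
t 14.9 tcp [ 504.4 -239.6  132.1] yaw 86.0 tilt 1.38 F [ 0.5 -0.9 -4.3] w 12.5 q6 -0.53
from [ 507.7 -241.8  135.6] dist [ 89.3 365.8  44.4] t 15.0
[{"slide": [2.32, 0.39, -0.27], "angular": [-0.04, -0.02, 0.16]}, {"slide": [2.32, 0.39, -0.27], "angular": [-0.04, -0.02, 0.16]}, {"slide": [2.32, 0.38, -0.27], "angular": [-0.04, -0.02, 0.16]}, {"slide": [2.32, 0.38, -0.27], "angular": [-0.04, -0.02, 0.16]}, {"slide": [2.33, 0.37, -0.27], "angular": [-0.04, -0.03, 0.16]}, {"slide": [2.33, 0.36, -0.27], "angular": [-0.05, -0.02, 0.17]}, {"slide": [2.33, 0.36, -0.27], "angular": [-0.04, -0.03, 0.16]}, {"slide": [2.33, 0.35, -0.27], "angular": [-0.05, -0.02, 0.17]}]
[{"slide": [2.33, 0.34, -0.27], "angular": [-0.04, -0.03, 0.16]}, {"slide": [2.33, 0.34, -0.27], "angular": [-0.05, -0.02, 0.17]}, {"slide": [2.33, 0.33, -0.27], "angular": [-0.04, -0.03, 0.16]}, {"slide": [2.33, 0.32, -0.27], "angular": [-0.05, -0.02, 0.17]}, {"slide": [2.33, 0.32, -0.27], "angular": [-0.04, -0.03, 0.16]}, {"slide": [2.33, 0.31, -0.27], "angular": [-0.05, -0.02, 0.17]}, {"slide": [2.33, 0.31, -0.28], "angular": [-0.04, -0.03, 0.16]}, {"slide": [2.34, 0.3, -0.28], "angular": [-0.05, -0.02, 0.17]}]
```

View pics/s11.png

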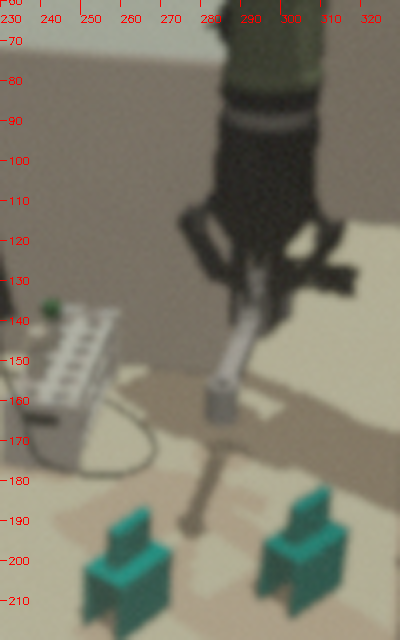

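View pics/t11.png

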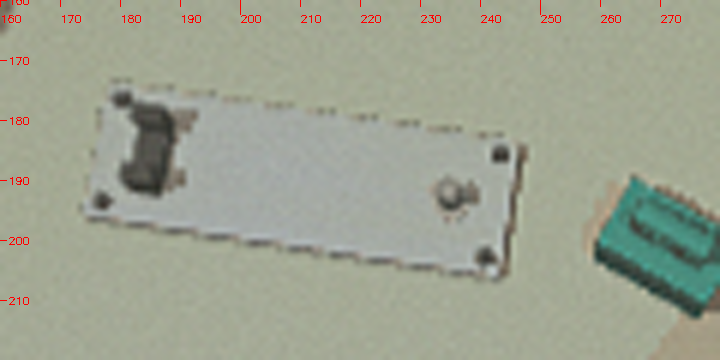

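The lever hangs in the fingers and looks level. The pin is now clear in the top view with its tip at about (234.4,192); plate corners are at (178.5,173.3), (173.8,196.3), (243.5,206.3) and (246.7,183.3).

```bash
python3 -c "
from plan import *
np.set_printoptions(precision=1,suppress=True)
o=-.42
c=np.array([at_z('top',u+o,v+o,12) for u,v in [(178.5,173.3),(173.8,196.3),(243.5,206.3),(246.7,183.3)]]); print(c,c.mean(0)); e=(c[0]+c[1]-c[2]-c[3]); print(np.degrees(np.arctan2(e[1],e[0])),np.linalg.norm(e)/2)
p=at_z('top',234.4+o,192+o,42);print(p)
f=at_z('top',184+o,184.8+o,46);print(f,f-p)"
```

```text
[[646.5 248.1  12. ]
 [575.9 258.   12. ]
 [550.3  50.   12. ]
 [619.8  42.1  12. ]] [598.1 149.6  12. ]
82.81340672112715 208.67143118734745
[586.8  76.6  42. ]
[604.2 222.8  46. ] [ 17.4 146.2   4. ]
```

Call:
carry_out:
  commands:
    - {"slide": [2.3,0.39,-0.27],"angular": [-0.04,-0.02,0.16]}
    - {"slide": [2.3,0.39,-0.27],"angular": [-0.04,-0.02,0.16]}
    - {"slide": [2.3,0.38,-0.27],"angular": [-0.04,-0.02,0.16]}
    - {"slide": [2.3,0.38,-0.27],"angular": [-0.04,-0.02,0.16]}
    - {"slide": [2.3,0.37,-0.27],"angular": [-0.04,-0.03,0.16]}
    - {"slide": [2.3,0.36,-0.27],"angular": [-0.05,-0.02,0.17]}
    - {"slide": [2.3,0.36,-0.27],"angular": [-0.04,-0.03,0.16]}
    - {"slide": [2.3,0.35,-0.27],"angular": [-0.05,-0.02,0.17]}

```text
clock: 15.67
position: [545.8, -56.6, 147.3]
tcp_rot: [0.743, 0.669, -0.006, -0.01]
wrist_force: [-0.1, -0.3, -4.6]
grip_width: 12.5
```

```bash
python3 -c "
from plan import *
st(); plan([597,124,170],83.4,9)"
```

```text
t 15.67 tcp [545.8 -56.6 147.3] yaw 84.1 tilt 1.3 F [-0.1 -0.3 -4.6] w 12.5 q6 -0.16
from [545.8 -56.6 147.3] dist [ 51.2 180.6  22.7] t 15.6667
[{"slide": [2.06, 0.35, -0.25], "angular": [-0.14, -0.03, 0.07]}, {"slide": [2.06, 0.35, -0.25], "angular": [-0.14, -0.03, 0.07]}, {"slide": [2.06, 0.35, -0.25], "angular": [-0.14, -0.03, 0.07]}, {"slide": [2.05, 0.35, -0.25], "angular": [-0.14, -0.03, 0.08]}, {"slide": [2.06, 0.34, -0.25], "angular": [-0.14, -0.03, 0.07]}, {"slide": [2.06, 0.34, -0.25], "angular": [-0.14, -0.03, 0.08]}, {"slide": [2.05, 0.34, -0.25], "angular": [-0.14, -0.03, 0.07]}, {"slide": [2.06, 0.34, -0.25], "angular": [-0.14, -0.04, 0.08]}]
[{"slide": [2.05, 0.34, -0.25], "angular": [-0.15, -0.03, 0.07]}]
```

Pin estimates from the tip and the corners agree to 2 mm: about (588,76), with yaw 83°. So the TCP target is about (595.5,124).

Call:
carry_out:
  commands:
    - {"slide": [2.06,0.35,-0.2],"angular": [-0.14,-0.03,0.1]}
    - {"slide": [2.06,0.35,-0.2],"angular": [-0.14,-0.03,0.1]}
    - {"slide": [2.06,0.35,0],"angular": [-0.14,-0.03,0.1]}
    - {"slide": [2.05,0.35,0],"angular": [-0.14,-0.03,0.1]}
    - {"slide": [2.06,0.34,0],"angular": [-0.14,-0.03,0.1]}
    - {"slide": [2.0,0.34,0],"angular": [-0.14,-0.03,0.1]}
    - {"slide": [1.6,0.3,0],"angular": [-0.14,-0.03,0.1]}
    - {"slide": [1.0,0.2,0],"angular": [-0.14,-0.04,0.1]}

```text
clock: 16.33
position: [578.5, 100.3, 136.3]
tcp_rot: [0.747, 0.665, -0.008, -0.01]
wrist_force: [0.1, -0.5, -3.9]
grip_width: 12.8
```

```bash
python3 -c "
from plan import *
st(); plan([595.5,124,110],83,6)"
```

```text
t 16.33 tcp [578.5 100.3 136.3] yaw 83.4 tilt 1.48 F [ 0.1 -0.5 -3.9] w 12.8 q6 0.14
from [578.5 100.3 136.3] dist [ 17.   23.7 -26.3] t 16.3333
[{"slide": [0.42, 0.25, 0.43], "angular": [-0.25, -0.01, 0.07]}, {"slide": [0.43, 0.24, 0.43], "angular": [-0.25, -0.01, 0.06]}, {"slide": [0.42, 0.24, 0.44], "angular": [-0.24, -0.01, 0.07]}, {"slide": [0.43, 0.24, 0.44], "angular": [-0.25, -0.01, 0.06]}, {"slide": [0.42, 0.24, 0.43], "angular": [-0.24, -0.01, 0.07]}, {"slide": [0.43, 0.24, 0.44], "angular": [-0.25, -0.01, 0.06]}]
```

Call:
carry_out:
  commands:
    - {"slide": [0.42,0.25,0.4],"angular": [-0.25,0,0.07]}
    - {"slide": [0.42,0.25,0.4],"angular": [-0.25,0,0.07]}
    - {"slide": [0.42,0.25,0.4],"angular": [-0.25,0,0.07]}
    - {"slide": [0.4,0.25,0.4],"angular": [-0.25,0,0.07]}
    - {"slide": [0.2,0.2,0.4],"angular": [-0.25,0,0.07]}
    - {"slide": [0,0.1,0.2],"angular": [-0.2,0,0]}
    - {"slide": [0,0,0],"angular": [0,0,0]}
    - {"slide": [0,0,0],"angular": [0,0,0]}

```text
clock: 17.0
position: [590.7, 117.1, 105.7]
tcp_rot: [0.749, 0.662, -0.003, -0.002]
wrist_force: [-0.1, -0.8, -3.6]
grip_width: 12.6
```

```bash
python3 -c "
from plan import *
st(); plan([595.5,124,90],83,4)
t=read_camera('top'); s=read_camera('side'); st()
crop(s,190,150,290,290,4,'s12.png'); crop(t,160,160,280,220,6,'t12.png')"
```

```text
t 17.0 tcp [590.7 117.1 105.7] yaw 83.0 tilt 0.47 F [-0.1 -0.8 -3.6] w 12.6 q6 0.18
from [590.7 117.1 105.7] dist [  4.8   6.9 -15.7] t 17.0
[{"slide": [0.19, 0.1, 0.39], "angular": [-0.11, 0.03, -0.0]}, {"slide": [0.19, 0.1, 0.39], "angular": [-0.11, 0.03, -0.01]}, {"slide": [0.18, 0.1, 0.39], "angular": [-0.12, 0.04, -0.0]}, {"slide": [0.19, 0.1, 0.4], "angular": [-0.11, 0.03, -0.01]}]
t 17.1 tcp [590.8 117.1 106. ] yaw 83.0 tilt 0.45 F [-0.5  0.6 -4.7] w 12.5 q6 0.18
```

View pics/s12.png

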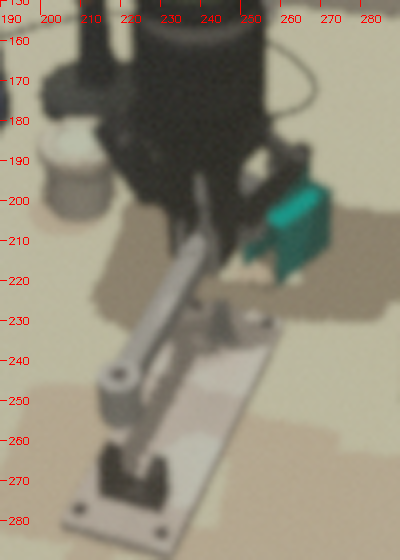

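View pics/t12.png

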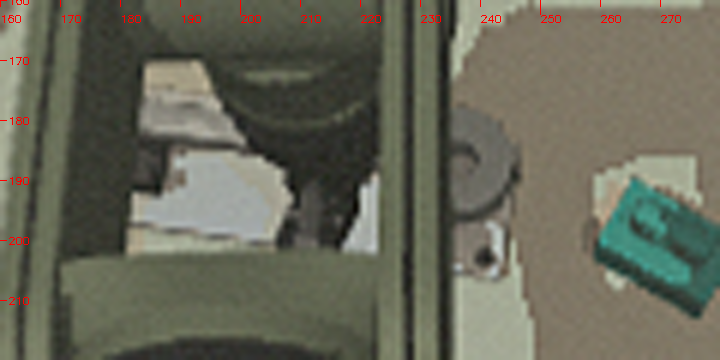

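Call:
carry_out:
  commands:
    - {"slide": [0.19,0.1,0.4],"angular": [-0.11,0.03,0]}
    - {"slide": [0.19,0.1,0.4],"angular": [-0.11,0.03,0]}
    - {"slide": [0.19,0.1,0.4],"angular": [-0.11,0.03,0]}
    - {"slide": [0.19,0.1,0.3],"angular": [0,0,0]}
    - {"slide": [0,0,0],"angular": [0,0,0]}
    - {"slide": [0,0,0],"angular": [0,0,0]}
    - {"slide": [0,0,0],"angular": [0,0,0]}

```text
clock: 17.68
position: [596.9, 124.5, 90.4]
tcp_rot: [0.749, 0.662, 0.0, 0.0]
wrist_force: [-0.1, 0.4, -4.5]
grip_width: 12.4
```

```bash
python3 -c "
from plan import *
st(); 
t=read_camera('top'); s=read_camera('side'); st()
z=ctrl.observe()['position'][2]-5.5
crop(s,190,180,290,290,5,'s13.png'); crop(t,215,165,265,215,10,'t13.png')
fx=('fixture',(597.5,149.8,0,83),(0,0,255)); 
p=ctrl.observe()['position']; h=np.array([p[0]-1.6-50*.122,p[1]+1.5-50*.9925]); print(h,z)
L=('lever',(h[0],h[1],z,83),(255,0,255))
overlay(s,'side',[fx,L],190,180,290,290,5,'s13o.png'); overlay(t,'top',[fx,L],215,165,265,215,10,'t13o.png')
"
```

```text
t 17.68 tcp [596.9 124.5  90.4] yaw 82.9 tilt 0.05 F [-0.1  0.4 -4.5] w 12.4 q6 0.19
t 17.78 tcp [597.  124.5  90.6] yaw 82.9 tilt 0.07 F [-0.6  0.1 -3.7] w 12.3 q6 0.19
[589.30320835  76.36541046] 85.1439858537052
```

View pics/s13o.png

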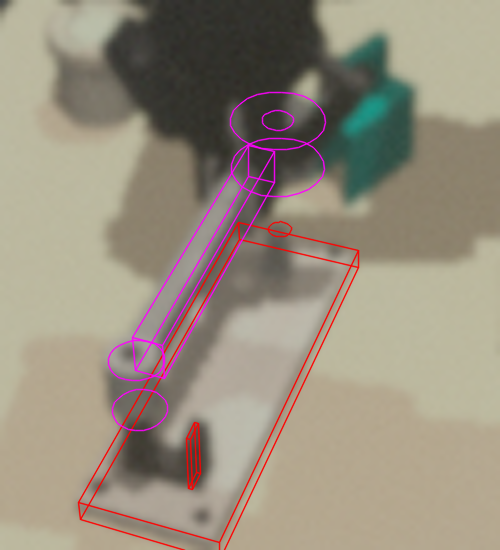

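View pics/t13o.png

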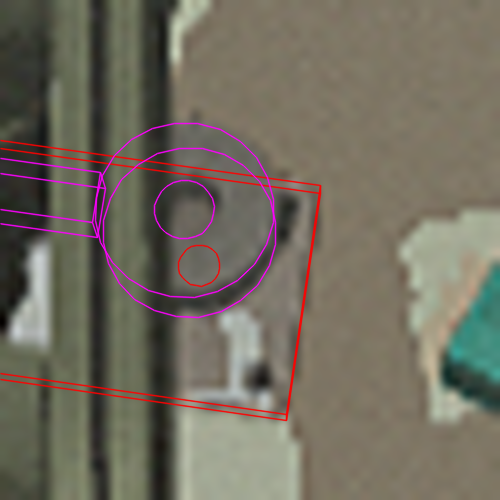

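View pics/t13.png

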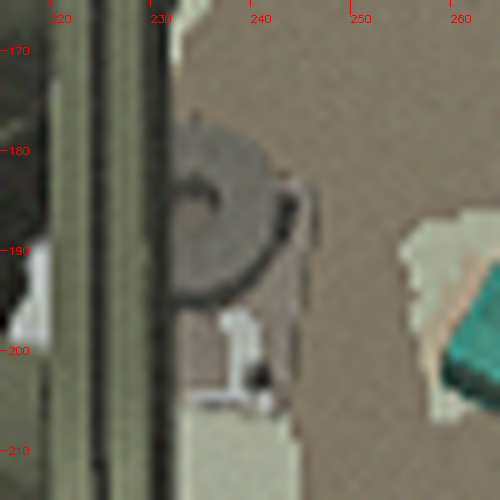

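View pics/s13.png

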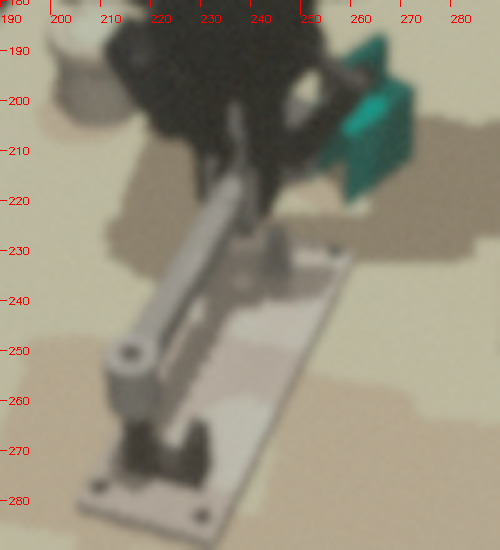

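The overlay agrees with the picture to about 1 px: hub outline and bore over the pin in the top view, end boss at (216,251) in the side view with the common side-camera offset. I'll check the guard and stillness, then hand in.

```bash
python3 -c "
from plan import *
s=read_camera('side'); cv2.imwrite('pics/s14.png',s[:,:,::-1]); st(); print(abs(ctrl.observe()['joint_velocities']).max())"
```

```text
t 17.83 tcp [597.1 124.5  90.8] yaw 82.9 tilt 0.09 F [ 0.1 -0.3 -3.8] w 12.6 q6 0.19
0.0027170086981850856
```

View pics/s14.png

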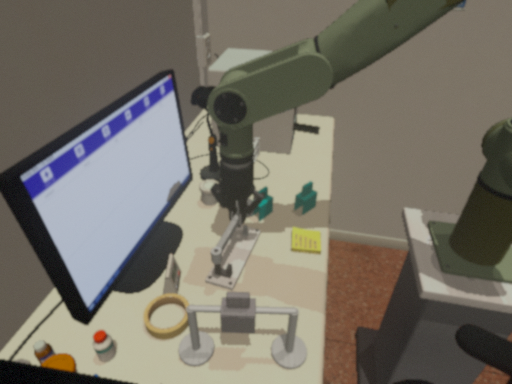

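The guard hangs upright on the bar at (238,312), the lever is held over the fixture, and the other things stand where they were. Handing in.

```bash
python3 -c "
from plant import ctrl
print(ctrl.finish_job())"
```

```text
the job is handed in; nothing more can be done
None
```

I lifted the guard off the pin by its fin and hung it over the middle of the rail. I then gripped the lever between its two ribs, held it above the fixture, and handed the job in at about 18 s. `finish_job` reports no verdict, so the figures below are from my own last checks.

- **Guard:** it hangs upright and let go, about 10 mm from the middle of the bar. The wrist force fell back to zero when the fingers opened.
- **Lever position:** the hub is within about 3 mm of the pin axis in the top view, and its underside is about 43 mm above the pin tip.
- **Lever attitude:** it looks level to about 0.02 rad, the gripper is tilted 0.1°, and joint speeds are below 0.003 rad/s. The vertical wrist force of about 4 N roughly matches the lever's weight, so nothing suggests it touches anything.
- **Other objects:** the cup, sticky notes, timer and tape look unmoved in the last picture.

Some measurements disagreed slightly, all well inside the tolerances:
- The side camera is about 1 px off against the top camera.
- The two pin estimates differ by about 2 mm.
- The gripper opening reads about 1 mm too small.
- The last TCP reading was about 1.5 mm past my target in x, and I left it.

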